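# Stow the tower's hand lamps in their charging lane

## Task

Get all the hand lamps of the tower cab standing in the charging lane for the night. First put right the lamps already in the lane: stand the fallen ones up and turn the one that stands the wrong way round. Then take each lamp hanging on the stand off its hook, pressing the hook's sprung keeper back with the lamp's own bail so that it can be lifted off over the nose, and stand it in a free place in the lane; in the end every lamp stands upright on the lane's floor between the rails, square to the lane with its lens to the front, and the other things on the counter stay where they are.

Things in the scene. Friction and masses are not known exactly. Their poses are not given: they have to be found in the camera images.
- lane: charging lane, fixed: shallow aluminium channel 112 wide (its x), 652 long (its y), origin under its centre. Floor 6 above the counter; rails and end stops 22 tall, 6 thick; inside 100 by 640. Its -x rail (nearer the robot) is the front, its +x rail with the brass contact strip the back. A 35 tall power unit stands on the counter just behind the back rail near the +y end
- lampS1_center (a point): hand lamp S1: point on its axis half-way up, 69 above its foot, 65 below the axis of its bail bar. It stands properly in the lane at the start. Grey and black box 64 wide (its y), 50 deep (its x), 85 tall (its z), with a rigid bail of 8 mm round steel wire on top; 138 tall in all, about 0.6 kg, heaviest at the foot. Lens on its -x face. More under lampS1_lens
- lampS1_lens (a point): middle of the round chrome-ringed lens of lamp S1, 31 from the lamp's axis on its -x side, 58 above its foot. The bail of every lamp: a straight bar along the lamp's y, its axis 134 above the foot, 56 long between the axes of its two upright legs; the window below it is 45 high, 48 wide. The bar is round, so a lamp pinched by it can swing about it
- lampS2_center (a point): hand lamp S2: point on its axis half-way up, 69 above its foot, 65 below the axis of its bail bar. It stands in the lane at the start but turned the wrong way. Same size and axes as lamp S1
- lampS2_lens (a point): middle of the round chrome-ringed lens of lamp S2, 31 from the lamp's axis on its -x side, 58 above its foot
- lampT1_center (a point): hand lamp T1: point on its axis half-way up, 69 above its foot, 65 below the axis of its bail bar. It lies fallen on its back in the lane, lens up, long axis roughly along the lane, at the start (absent in some starts). Same size and axes as lamp S1
- lampT1_lens (a point): middle of the round chrome-ringed lens of lamp T1, 31 from the lamp's axis on its -x side, 58 above its foot
- lampT2_center (a point): hand lamp T2: point on its axis half-way up, 69 above its foot, 65 below the axis of its bail bar. It lies fallen on its back in the lane, lens up, long axis roughly along the lane, at the start (absent in some starts). Same size and axes as lamp S1
- lampT2_lens (a point): middle of the round chrome-ringed lens of lamp T2, 31 from the lamp's axis on its -x side, 58 above its foot
- lampH1_center (a point): hand lamp H1: point on its axis half-way up, 69 above its foot, 65 below the axis of its bail bar. It hangs by its bail on hook 1 of the stand, lens to the front, foot about 80 above the counter (absent in some starts). Same size and axes as lamp S1
- lampH1_lens (a point): middle of the round chrome-ringed lens of lamp H1, 31 from the lamp's axis on its -x side, 58 above its foot
- lampH2_center (a point): hand lamp H2: point on its axis half-way up, 69 above its foot, 65 below the axis of its bail bar. It hangs by its bail on hook 2 of the stand, lens to the front, foot about 80 above the counter (absent in some starts). Same size and axes as lamp S1
- lampH2_lens (a point): middle of the round chrome-ringed lens of lamp H2, 31 from the lamp's axis on its -x side, 58 above its foot
- lampH3_center (a point): hand lamp H3: point on its axis half-way up, 69 above its foot, 65 below the axis of its bail bar. It hangs by its bail on hook 3 of the stand, lens to the front, foot about 80 above the counter (absent in some starts). Same size and axes as lamp S1
- lampH3_lens (a point): middle of the round chrome-ringed lens of lamp H3, 31 from the lamp's axis on its -x side, 58 above its foot
- stand: hook stand, fixed: rail on two posts (y -225, +225; 229 tall) with 3 hooks pointing to its -x; origin on the counter, x to the back, z up. Seat points (axis of a hung bail bar): x 0, y -120, 0, +120 (hooks 1, 2, 3), z 215. Hooks are 8 wide in y. The arm (top 4 below the seat) comes from the rail 66 behind the seat, passes under the bar and turns up 6 before it into a nose; more under keeper2
- keeper1 (a joint): sprung keeper of hook 1, rad: 0 shut, 1 fully back. A brass tongue 8 wide, hinged 19 behind and 6 below the seat, leaning forward; its tip, 18 above the seat, closes the gap behind the nose. A bail bar pushed straight back turns it back (about 0.4 to 0.5 with the bar 13 behind the seat) for 5 to 12 N; it springs shut by itself
- keeper2 (a joint): sprung keeper of hook 2, rad: 0 shut, 1 fully back. Each nose bends back over the bar: the overhang is 9 to 14 above the seat and ends 5 behind it, so a bar cannot rise until it is 9 or more behind the seat (12 to 15 is good). From there raise it 20 to 35 (the arm, 6 thick, is still in the bail's window) and bring it forward over the nose, whose front is 14 before the seat, to 45 or more before the seat, where the lamp's body clears the nose. Rail top 14 above the seats
- keeper3 (a joint): sprung keeper of hook 3, rad: 0 shut, 1 fully back. Same as keeper 1
- spacer1: green plastic strip spacer, 180 long, 18 tall, lying on the counter, bystander; origin on its underside
- spacer2: green plastic strip spacer like the other, bystander; origin on its underside
- bookend: cast iron bookend, L-shaped, 130 tall, base 105 by 85, bystander; origin on its underside
- spare_lens: chrome-ringed signal lamp lens, disc 80 across, 22 tall, lying near or under the stand, bystander; origin on its underside
- dividers: brass dividers lying on the counter, 140 long, about 10 tall, bystander; origin on its underside
Things that resemble listed ones, but are neither listed nor needed, are in the scene too. What is shaped like the part that bears lampH1_center but blue, pink or red is not meant.

How it is judged:
By the outcome, as a careful person would: the job done as asked, in the order asked, and still so for the second after the job is handed in, with the robot touching nothing.
Of lampT1, lampT2 only 1 to 2 are there at a start; the rules pass over those that are not, and their reading is None.
Of lampH1, lampH2, lampH3 only 2 to 3 are there at a start; the rules pass over those that are not, and their reading is None.
At some moment in a run one of lampT1, lampT2 may be knocked a few centimetres aside while the robot is not near it.
It also fails if it takes over 210 s, if anything falls off the work surface, if the arm or the gripper's body presses on something with over 40 N, if the wrist force passes 120 N, or if a joint passes its speed limit or range.

## Robot

A 6-joint arm with a two-finger parallel gripper is mounted at the origin on the work surface. World frame = base frame: x ahead of the robot, y to its left, z up, the work surface at z = 0. Lengths are in m, angles in degrees, forces in N, time in s.
With the tool pointing down it reaches from about 0.25 to 0.725 m from the base axis. Payload 9.7 kg.
Tool frame: the origin (TCP) lies on the centre line of the jaws, within the pads' length; the fingertips stand 19 mm ahead of it and the grasp point (between the pads) is the TCP; z points along the fingers, y is the direction in which the jaws open and shut (so a half turn about z gives the same grasp; the last joint's range is limited). The gripper opens to 85 mm and grips with 20 to 120 N. Pads are 22 mm wide; open, the fingers measure 114 mm over their backs; the gripper's body (76 mm by 85 mm) begins 54 mm behind the grasp point. The pads swing forward as they close: fully open they stand 13 mm farther back than shut.
Start: joints at [-71.276, 4.979, 10.078, 95.1, 0, 90], TCP at [0.177, -0.521, 0.25] pointing down, gripper open.
Joint ranges: [-179.16, 179.16], [-48.56, 103.87], [-65.8, 70.77], [-126.05, 130.52], [-82.76, 87.17], [-180, 180]. Speed limits (degrees/s): [127.2, 127.2, 147.25, 180, 180, 180].

## Interface

Orientations are given as [roll, pitch, yaw] about the fixed x, y, z axes, in that order (R = Rz(yaw) Ry(pitch) Rx(roll)).
In Python, from workcell import bot gives the robot as it stands.
- The arm moves only by the tool servo_tool, never from a script. Its argument "motion" is a list that holds one entry, the list of rows, each a list of 6 numbers: the shift along the tool's x, y, z in mm, then the turn, a rotation vector about the tool's x, y, z in rad. A call has 1 to 5 rows; each row shifts and turns the commanded pose from where the row before left it, along the tool's axes as they then stand; what a row does not reach is not made up. A row lasts 1/10 s, in which the tool goes at most 50 mm and 8.59 degrees, less where a joint would pass 70% of its speed; a pose out of reach is approached as far as the arm can. A call is refused whole if a number of a shift passes 50 or a number of a turn 0.15, either way. A call with a gripper value outside its range is refused whole. "gripper" is the finger opening in mm, from 0 to 85.4, set as the call begins (left out, the last holds). The fingers move at their own pace and stop on an object; "newtons" is the grip in N (left out, the last holds). Time passes only in rows, so rows that do not move let the fingers close. It gives the time, the measured TCP pose, the force and the opening at its end, in the units of the state.
- bot.get_obs(): the state, without advancing time (a new reading comes with each control period).
- bot.camera(name): name is "scene" or "top" or "wrist"; returns a dict with "color" (420x560x3 uint8, red, green, blue), "fx", "fy", "cx", "cy" (pixels), "R" (3x3) and "t" (3): a world point X has camera coordinates R X + t. Camera axes: x right, y down, z forward; pixel columns grow to the right and rows downward; lengths in m; the calibration is good to about 2 mm. A picture is of the moment at which its call begins. There is no depth.
- bot.job_done(): hands the job in, once; it reports no verdict.
Trained networks look in a picture, given as the dict that the camera call returned (one of the last four; its "shot" number tells which), for a name from the list of things; names that differ only in an ending like _2 or _b are one class to them, and where a whole thing is asked for, a point or a joint stands for the part that bears it (a point fixed in the world has none). Each returns a list of dicts, best first, with "confidence" (0 to 1); they miss things now and then, are a little off and sometimes report something else, mostly with a low value. They report only what shows in the picture. A call takes as long as a camera call. They do not tell look-alikes from the thing itself.
- bot.look_for(picture, label): "rect" ([left, top, width, height] in pixels, round what is visible of it).
The state is a dict: "time": time; "q": joint angles; "qd": joint speeds; "joint_efforts": joint torques, N m; "ee_pos": TCP position; "tcp_rot": TCP orientation; "wrist_force": force on the tool from outside, world axes, zero at the start; "torque": the same for the moment, N m; "opening": finger opening in m.
Only numpy, scipy, OpenCV 4.12 (cv2) and the standard library are available. Lean on these libraries where they do the work, as an engineer would, in place of code of your own. Each camera call takes 0.05 s, during which the arm holds its last target.

## Working session

There is one attempt and no reset: what is moved stays moved. The work goes in short steps, Python scripts to look and compute and a tool call to move; the robot and the scene stay as the last step left them, time stands still between calls to the robot, and variables do not carry over. Pictures are saved under pics/ and viewed, and the job is handed in when it is done.

Besides the shell and the picture viewer there is one more tool, called in YAML: its name, and indented under it one key for each argument. servo_tool: Moves the arm, as the interface text tells. Its arguments: {"type":"object","properties":{"motion":{"type":"array","items":{"type":"array","items":{"type":"array","items":{"type":"number"}}}},"gripper":{"type":"number"},"newtons":{"type":"number"}},"required":["motion"]}

I'll start by looking at the state and the pictures.

```bash
mkdir -p pics; ls; cat > h.py <<'E'
import numpy as np, cv2, json, pickle
from scipy.spatial.transform import Rotation as Rn
from workcell import bot
def save(img,name): cv2.imwrite('pics/'+name,cv2.cvtColor(img,cv2.COLOR_RGB2BGR))
def cam(n,name=None):
    p=bot.camera(n)
    if name: save(p['color'],name)
    return p
def ray(p,u,v):
    R=np.array(p['R']);t=np.array(p['t'])
    d=R.T@np.array([(u-p['cx'])/p['fx'],(v-p['cy'])/p['fy'],1.]); o=-R.T@t
    return o,d
def onz(p,u,v,z):
    o,d=ray(p,u,v); return o+d*(z-o[2])/d[2]
def onx(p,u,v,x):
    o,d=ray(p,u,v); return o+d*(x-o[0])/d[0]
def proj(p,X):
    c=np.array(p['R'])@np.array(X,float)+np.array(p['t']); return np.array([p['fx']*c[0]/c[2]+p['cx'],p['fy']*c[1]/c[2]+p['cy']])
def tri(p1,a,p2,b):
    o1,d1=ray(p1,*a);o2,d2=ray(p2,*b)
    A=np.stack([d1,-d2],1); s=np.linalg.lstsq(A,o2-o1,rcond=None)[0]
    x1=o1+d1*s[0];x2=o2+d2*s[1]; return (x1+x2)/2,np.linalg.norm(x1-x2)
def st():
    o=bot.get_obs(); print(o['time'],np.round(o['ee_pos'],4),np.round(o['tcp_rot'],2),'F',np.round(o['wrist_force'],1),'op',round(o['opening'],4),'q',np.round(o['q'],1)); return o
E
python3 - <<'E'
from h import *
st()
for n in ('scene','top','wrist'):
    p=cam(n,n+'0.png'); print(n,p['fx'],p['cx'],p['cy'],np.round(p['R'],3).tolist(),np.round(p['t'],3), 'pos',np.round(-np.array(p['R']).T@p['t'],3))
    pickle.dump(p,open(n+'0.pkl','wb'))
E
```

```text
pics
0.0 [ 0.1765 -0.5207  0.2496] [-179.92    0.     18.73] F [ 0.3  0.  -0.9] op 0.0853 q [-71.3   5.   10.   95.1  -0.   90. ]
scene 389.0067627471559 280.4336948407939 216.01744301592376 [[-0.395, 0.919, -0.005], [0.686, 0.291, -0.668], [-0.612, -0.267, -0.745]] [ 0.295 -0.182  1.307] pos [1.04  0.131 0.854]
top 494.5718273925942 285.722209649094 219.67656203058604 [[-0.017, -1.0, -0.011], [-0.989, 0.018, -0.147], [0.147, 0.008, -0.989]] [-0.107  0.461  1.511] pos [ 0.232 -0.128  1.561]
wrist 294.94582289375927 283.001143977021 206.0057842222203 [[0.321, -0.947, -0.001], [-0.897, -0.305, 0.319], [-0.303, -0.101, -0.948]] [-0.55  -0.042  0.38 ] pos [ 0.254 -0.496  0.373]
```

View pics/scene0.png

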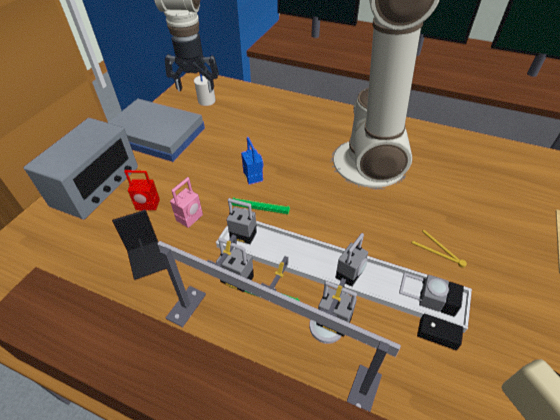

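View pics/top0.png

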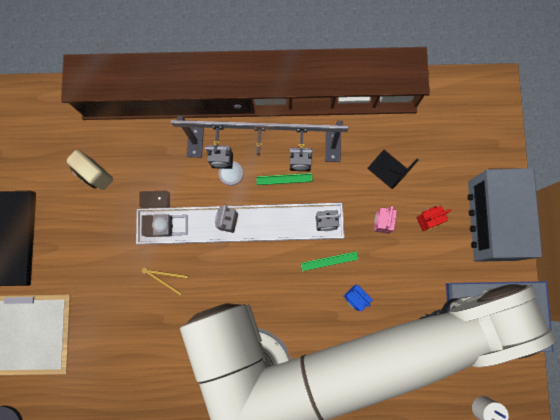

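View pics/wrist0.png

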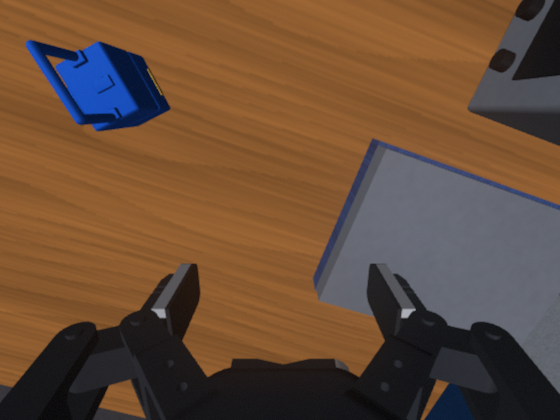

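```bash
python3 - <<'E'
from h import *
p=pickle.load(open('top0.pkl','rb'))
c=p['color'][110:290,110:370]; save(cv2.resize(c,None,fx=3,fy=3,interpolation=cv2.INTER_CUBIC),'topz.png')
s=pickle.load(open('scene0.pkl','rb'))
c=s['color'][180:380,130:480]; save(cv2.resize(c,(800,457),interpolation=cv2.INTER_CUBIC),'scenez.png')
E
```

```text
(no output)
```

View pics/topz.png

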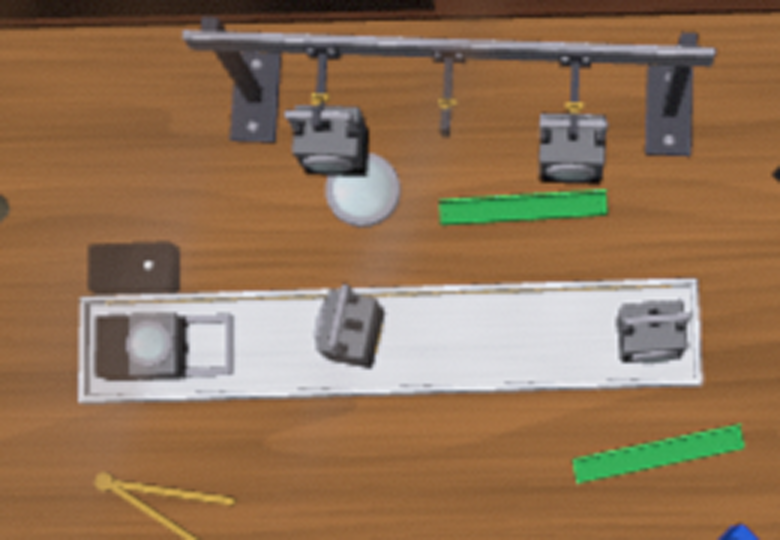

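View pics/scenez.png

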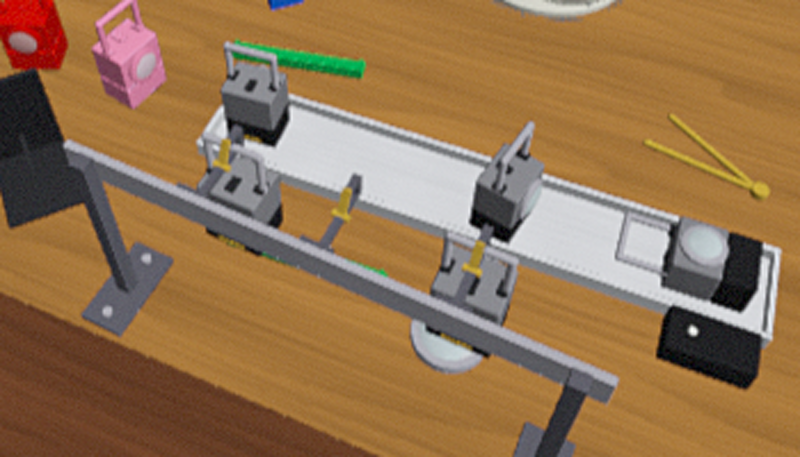

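```bash
python3 - <<'E'
from h import *
from scipy.optimize import least_squares
p=pickle.load(open('top0.pkl','rb')); s=pickle.load(open('scene0.pkl','rb'))
P=lambda u,v:(u/3+110,v/3+110)
for n,q in dict(TL=(80,298),TR=(696,280),BR=(702,384),BL=(79,403)).items():
    print(n,np.round(onz(p,*P(*q),0.022),4))
# stand: rail ends top z .229, hooks
for n,q in dict(railL=(184,32),railR=(714,48)).items(): print(n,np.round(onz(p,*P(*q),0.229),4))
# hook nose tip of hook2
print('nose2',onz(p,*P(445,135),0.229)); 
Q=lambda u,v:(u*350/800+130,v*200/457+180)
# bail bars ends in top view of H3: (287,115)-(358,118)
for n,q in dict(H3a=(287,112),H3b=(359,112),H1a=(541,119),H1b=(606,121)).items(): print(n,np.round(onz(p,*P(*q),0.219),4))
for n,q in dict(S2a=(343,290),S2b=(350,350),S1a=(620,327),S1b=(690,312)).items(): print(n,np.round(onz(p,*P(*q),0.142),4))
for n,q in dict(Tfa=(97,316),Tfb=(97,379),Tb1=(232,315),Tb2=(231,375)).items(): print(n,np.round(onz(p,*P(*q),0.035),4))
for lab in ['lampS1_lens','lampH1_lens','lampT1_center','lane','stand','lampS1_center','spare_lens','keeper1','bookend']:
  for pp,nm in ((p,'top'),(s,'scene')):
    try: r=bot.look_for(pp,lab); print(lab,nm,[(np.round(x['rect'],1).tolist(),round(x['confidence'],2)) for x in r])
    except Exception as e: print(lab,nm,e)
E
```

```text
TL [0.5029 0.3567 0.022 ]
TR [ 0.5098 -0.2935  0.022 ]
BR [ 0.3996 -0.296   0.022 ]
BL [0.3915 0.3547 0.022 ]
railL [0.7179 0.2005 0.229 ]
railR [ 0.6919 -0.2954  0.229 ]
nose2 [ 0.61330767 -0.04355926  0.229     ]
H3a [0.6414 0.105  0.219 ]
H3b [0.64   0.0374 0.219 ]
H1a [ 0.6298 -0.1328  0.219 ]
H1b [ 0.6266 -0.1934  0.219 ]
S2a [0.4848 0.0626 0.142 ]
S2b [0.4258 0.0557 0.142 ]
S1a [ 0.4434 -0.2056  0.142 ]
S1b [ 0.4568 -0.2737  0.142 ]
Tfa [0.4811 0.3342 0.035 ]
Tfb [0.4149 0.3325 0.035 ]
Tb1 [0.4796 0.1929 0.035 ]
Tb2 [0.4165 0.1932 0.035 ]
lampS1_lens top [([315.2, 213.4, 24.7, 17.4], 0.87)]
lampS1_lens scene [([228.8, 196.6, 29.0, 45.1], 0.97)]
lampH1_lens top [([288.3, 147.2, 26.0, 22.2], 0.82), ([417.3, 203.3, 34.5, 29.6], 0.68), ([346.3, 284.3, 26.9, 28.4], 0.67), ([374.9, 209.4, 17.8, 24.4], 0.56), ([216.2, 202.9, 22.0, 31.1], 0.33)]
lampH1_lens scene [([123.7, 172.2, 38.5, 41.1], 0.92), ([173.0, 178.9, 27.0, 49.3], 0.83), ([241.3, 138.6, 19.2, 44.0], 0.79), ([217.6, 236.1, 36.2, 54.7], 0.58)]
lampT1_center top []
lampT1_center scene []
lane top [([137.6, 190.2, 203.5, 56.1], 0.75)]
lane scene [([212.9, 220.2, 258.4, 132.7], 0.89), ([217.9, 240.0, 33.6, 49.8], 0.44)]
stand top [([171.4, 116.1, 175.3, 47.5], 0.86), ([287.3, 147.5, 24.7, 21.1], 0.72)]
stand scene [([412.6, 232.4, 52.4, 34.8], 0.68), ([158.2, 235.8, 240.7, 174.7], 0.6), ([339.5, 235.9, 29.7, 49.4], 0.49), ([399.4, 273.4, 64.1, 45.2], 0.29)]
lampS1_center top [([316.3, 211.1, 21.6, 17.1], 0.76)]
lampS1_center scene [([226.4, 200.0, 27.6, 44.3], 0.88)]
spare_lens top [([218.2, 162.3, 27.2, 22.8], 0.64)]
spare_lens scene [([308.9, 321.1, 34.3, 27.7], 0.64)]
keeper1 top []
keeper1 scene [([223.9, 241.8, 9.0, 13.5], 0.51), ([335.7, 284.8, 7.0, 10.8], 0.44)]
bookend top [([368.8, 147.6, 50.5, 42.7], 0.82)]
bookend scene [([111.8, 211.0, 53.1, 71.8], 0.93)]
```

servo_tool:
  motion:
    - [[0,0,-30,0,0,0.109],[0,0,-30,0,0,0.109],[0,0,-30,0,0,0.109]]

```text
time: 1.35
ee_pos: [0.1764, -0.5206, 0.3413]
tcp_rot: [-180.0, 0.0, -0.3]
wrist_force: [0.3, 0.3, 0.5]
opening: 0.0854
```

servo_tool:
  motion:
    - [[25,-43,0,0,0,0],[25,-43,0,0,0,0],[25,-43,0,0,0,0],[25,-43,0,0,0,0],[25,-43,0,0,0,0]]

```text
time: 1.85
ee_pos: [0.302, -0.3042, 0.3404]
tcp_rot: [180.0, -0.0, -0.0]
wrist_force: [0.4, -0.3, 0.0]
opening: 0.0853
```

servo_tool:
  motion:
    - [[25,-43,0,0,0,0],[25,-43,0,0,0,0],[25,-43,0,0,0,0],[25,-43,0,0,0,0],[25,-43,0,0,0,0]]

```text
time: 2.35
ee_pos: [0.4272, -0.0889, 0.3406]
tcp_rot: [180.0, -0.1, -0.0]
wrist_force: [0.3, -0.7, -0.4]
opening: 0.085
```

```bash
python3 - <<'E'
from h import *
st(); p=cam('wrist','w1.png'); pickle.dump(p,open('w1.pkl','wb')); p=cam('top','t1.png'); pickle.dump(p,open('t1.pkl','wb'))
E
```

```text
2.35 [ 0.4272 -0.0889  0.3406] [ 1.7998e+02 -5.0000e-02 -1.0000e-02] F [ 0.3 -0.7 -0.4] op 0.085 q [-11.8  -7.4   8.2 105.5  -0.  168.3]
```

View pics/w1.png

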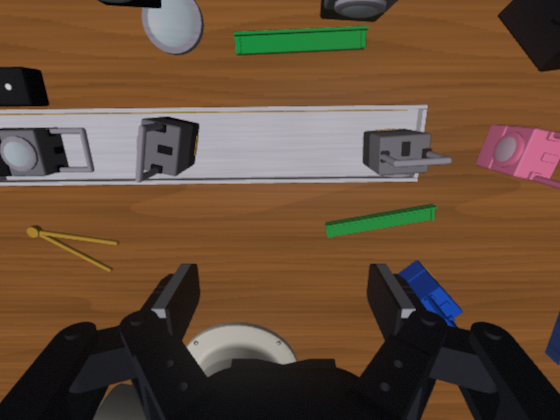

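servo_tool:
  motion:
    - [[0,0,0,0,0,-0.15],[0,0,0,0,0,-0.15],[0,0,0,0,0,-0.15],[0,0,0,0,0,-0.15],[0,0,0,0,0,-0.15]]

```text
time: 2.95
ee_pos: [0.4265, -0.0913, 0.3404]
tcp_rot: [180.0, -0.0, 43.3]
wrist_force: [-0.7, -0.2, 0.3]
opening: 0.0853
```

servo_tool:
  motion:
    - [[0,0,0,0,0,-0.15],[0,0,0,0,0,-0.15],[0,0,0,0,0,-0.15],[0,0,0,0,0,-0.15],[0,0,0,0,0,-0.15]]

```text
time: 3.45
ee_pos: [0.4264, -0.0913, 0.3404]
tcp_rot: [180.0, 0.0, 86.3]
wrist_force: [-0.2, 0.6, -0.3]
opening: 0.0851
```

servo_tool:
  motion:
    - [[0,0,0,0,0,-0.15],[0,0,0,0,0,-0.15],[0,0,0,0,0,-0.15],[0,0,0,0,0,-0.15],[0,0,0,0,0,-0.15]]

```text
time: 3.95
ee_pos: [0.4265, -0.0914, 0.3404]
tcp_rot: [180.0, 0.0, 129.2]
wrist_force: [0.0, 0.4, -0.4]
opening: 0.085
```

servo_tool:
  motion:
    - [[0,0,0,0,0,-0.15],[0,0,0,0,0,-0.15],[0,0,0,0,0,-0.15],[0,0,0,0,0,-0.15],[0,0,0,0,0,-0.15]]

```text
time: 4.45
ee_pos: [0.4265, -0.0914, 0.3404]
tcp_rot: [-180.0, 0.0, 172.2]
wrist_force: [-0.3, 0.7, -1.4]
opening: 0.0853
```

servo_tool:
  motion:
    - [[0,0,0,0,0,-0.14],[50,-35,0,0,0,0],[0,-50,0,0,0,0],[0,-50,0,0,0,0],[0,0,0,0,0,0]]

```text
time: 4.95
ee_pos: [0.3844, -0.2242, 0.3395]
tcp_rot: [-180.0, -0.1, 179.6]
wrist_force: [-0.4, 0.1, 0.9]
opening: 0.0852
```

```bash
python3 - <<'E'
from h import *
st(); p=cam('wrist','w2.png'); pickle.dump(p,open('w2.pkl','wb'))
E
```

```text
4.95 [ 0.3844 -0.2242  0.3395] [-1.7996e+02 -5.0000e-02  1.7957e+02] F [-0.4  0.1  0.9] op 0.0852 q [-3.020e+01 -6.200e+00  9.100e+00  1.054e+02 -1.000e-01 -2.980e+01]
```

View pics/w2.png

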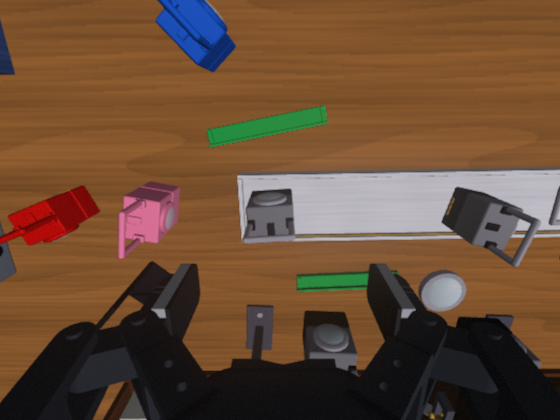

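servo_tool:
  motion:
    - [[0,50,0,0,0,0],[0,50,0,0,0,0],[0,50,0,0,0,0],[0,50,0,0,0,0],[0,50,0,0,0,0]]

```text
time: 5.5
ee_pos: [0.3849, 0.0328, 0.3407]
tcp_rot: [180.0, 0.1, 179.9]
wrist_force: [2.1, 0.4, -0.1]
opening: 0.0853
```

servo_tool:
  motion:
    - [[0,50,0,0,0,0],[0,40,0,0,0,0],[0,0,0,0,0,0]]

```text
time: 5.8
ee_pos: [0.3851, 0.1247, 0.3401]
tcp_rot: [180.0, -0.0, -179.7]
wrist_force: [-0.2, -0.3, 0.2]
opening: 0.0856
```

```bash
python3 - <<'E'
from h import *
st(); p=cam('wrist','w3.png'); pickle.dump(p,open('w3.pkl','wb'))
E
```

```text
5.8 [0.3851 0.1247 0.3401] [ 1.7995e+02 -3.0000e-02 -1.7972e+02] F [-0.2 -0.3  0.2] op 0.0856 q [ 1.790e+01 -1.150e+01  4.600e+00  1.061e+02  1.000e-01  1.760e+01]
```

View pics/w3.png

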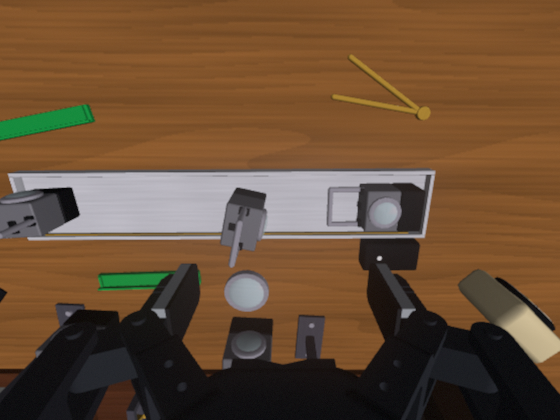

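```bash
cat >> h.py <<'E'
def lampseg():
    b=[]
    for z in (0,.085):
        c=[(-.025,-.032,z),(.025,-.032,z),(.025,.032,z),(-.025,.032,z)]
        b+=[(c[i],c[(i+1)%4]) for i in range(4)]
    for x in(-.025,.025):
        for y in(-.032,.032): b.append(((x,y,0),(x,y,.085)))
    b+=[((0,-.028,.085),(0,-.028,.134)),((0,.028,.085),(0,.028,.134)),((0,-.028,.134),(0,.028,.134))]
    a=np.linspace(0,2*np.pi,17)
    b+=[((-.031,.02*np.cos(a[i]),.058+.02*np.sin(a[i])),(-.031,.02*np.cos(a[i+1]),.058+.02*np.sin(a[i+1]))) for i in range(16)]
    return b
def overlay(p,segs,crop,sc,name):
    # segs: list of (R,t,seglist,color)
    x0,y0,w,h=crop
    im=cv2.resize(p['color'][y0:y0+h,x0:x0+w],None,fx=sc,fy=sc,interpolation=cv2.INTER_CUBIC).copy()
    for R,t,S,col in segs:
        for a,b in S:
            A=proj(p,R@np.array(a)+t);B=proj(p,R@np.array(b)+t)
            f=lambda q:tuple(int(round(v)) for v in ((q[0]+.5-x0)*sc,(q[1]+.5-y0)*sc))
            cv2.line(im,f(A),f(B),col,1,cv2.LINE_AA)
    save(im,name)
def up(yaw): return Rn.from_euler('z',yaw,degrees=True).as_matrix()
def laneseg():
    s=[]
    for X,Y,z in ((.056,.326,.022),(.05,.32,.022)):
        c=[(-X,-Y,z),(X,-Y,z),(X,Y,z),(-X,Y,z)]; s+=[(c[i],c[(i+1)%4]) for i in range(4)]
    return s
def lying(yaw): # lamp z=-Y, lens up, y=+X ; yaw extra
    return up(yaw)@np.array([[0,1,0],[0,0,-1],[-1,0,0]]).astype(float)
E
python3 - <<'E'
from h import *
p=pickle.load(open('w3.pkl','rb')); w2=pickle.load(open('w2.pkl','rb'))
L=np.array([.451,.0304,0]); 
seg=[(up(.66),L,laneseg(),(255,0,0)),(lying(0),np.array([.448,.333,.031]),lampseg(),(0,255,0)),(up(-95),np.array([.455,.058,.006]),lampseg(),(0,255,0))]
overlay(p,seg,(200,150,260,110),3,'ov1.png')
seg=[(up(.66),L,laneseg(),(255,0,0)),(up(0),np.array([.45,-.24,.006]),lampseg(),(0,255,0)),(up(-95),np.array([.455,.058,.006]),lampseg(),(0,255,0)),(up(-3),np.array([.628,-.164,.081]),lampseg(),(255,255,0))]
overlay(w2,seg,(230,160,330,210),2.4,'ov2.png')
E
```

```text
(no output)
```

View pics/ov1.png

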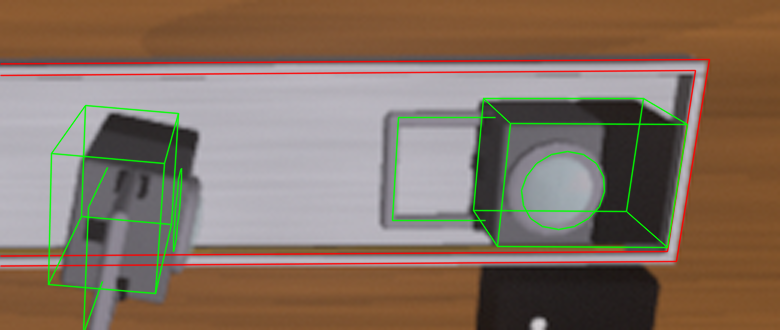

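View pics/ov2.png

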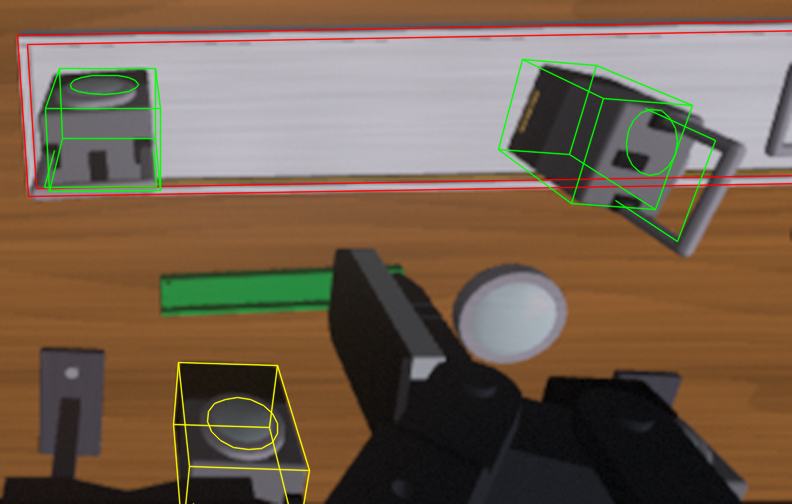

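```bash
cat > fit.py <<'E'
from h import *
import sys
from scipy.optimize import least_squares
def edges(p):
    g=cv2.cvtColor(p['color'],cv2.COLOR_RGB2GRAY); return g
E
python3 - <<'E'
from h import *
p=pickle.load(open('w3.pkl','rb')); w2=pickle.load(open('w2.pkl','rb'))
for n,y,t in (('a',-105,[.453,.064]),('b',-115,[.453,.064])):
    S=[(up(y),np.array(t+[.006]),lampseg(),(0,255,0))]
    overlay(p,S,(205,175,75,110),5,'s2a%s.png'%n); overlay(w2,S,(430,175,120,100),4,'s2b%s.png'%n)
a=[cv2.imread('pics/s2a%s.png'%n) for n in 'ab']; b=[cv2.imread('pics/s2b%s.png'%n) for n in 'ab']
cv2.imwrite('pics/s2_1.png',np.hstack(a)); cv2.imwrite('pics/s2_2.png',cv2.resize(np.hstack(b),(800,333)))
T=[(lying(0),np.array([.447,.331,.031]),lampseg(),(0,255,0))]
overlay(p,T,(310,165,130,90),6,'tt.png')
E
```

```text
(no output)
```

View pics/s2_1.png

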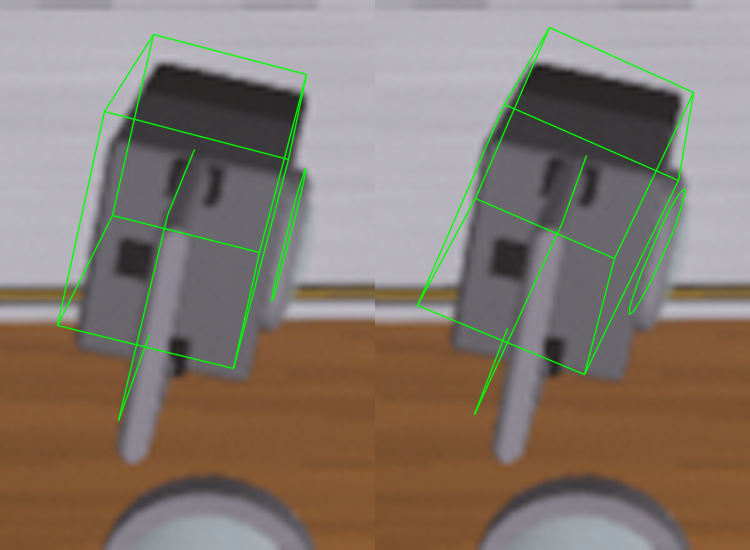

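View pics/s2_2.png

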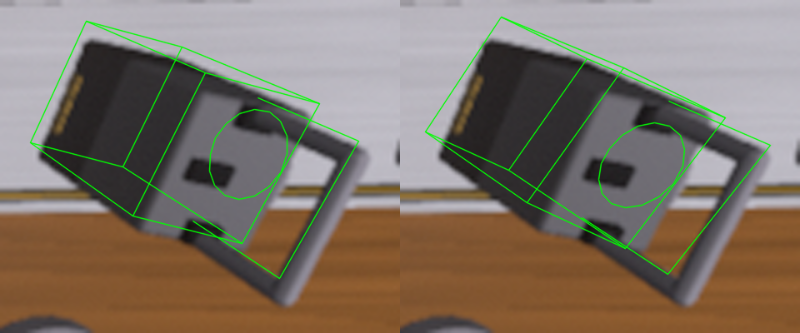

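View pics/tt.png

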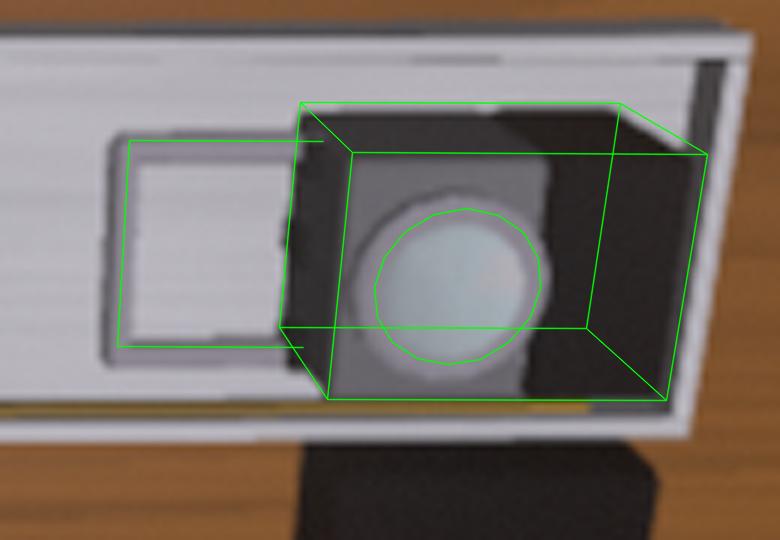

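servo_tool:
  motion:
    - [[-32,35,0,0,0,0],[-32,35,0,0,0,0],[0,0,50,0,0,0],[0,0,50,0,0,0],[0,0,50,0,0,0]]
  gripper: 40
  newtons: 40

```text
time: 6.35
ee_pos: [0.4505, 0.1897, 0.1885]
tcp_rot: [-180.0, 0.0, 179.9]
wrist_force: [0.6, 0.5, 0.3]
opening: 0.0398
```

servo_tool:
  motion:
    - [[0,0,50,0,0,0],[0,0,0,0,0,0]]

```text
time: 6.55
ee_pos: [0.4465, 0.1878, 0.1335]
tcp_rot: [-179.7, -0.6, 179.8]
wrist_force: [-0.9, 0.1, 0.1]
opening: 0.0401
```

```bash
python3 - <<'E'
from h import *
st(); p=cam('wrist'); pickle.dump(p,open('w4.pkl','wb'))
S=[(lying(0),np.array([.449,.3305,.031]),lampseg(),(0,255,0)),(up(-103),np.array([.460,.0675,.006]),lampseg(),(0,255,0))]
overlay(p,S,(0,0,560,420),1.4,'w4.png')
E
```

```text
6.55 [0.4465 0.1878 0.1335] [-179.73   -0.62  179.83] F [-0.9  0.1  0.1] op 0.0401 q [ 22.8  -4.  -11.9  82.8  -0.   23. ]
```

View pics/w4.png

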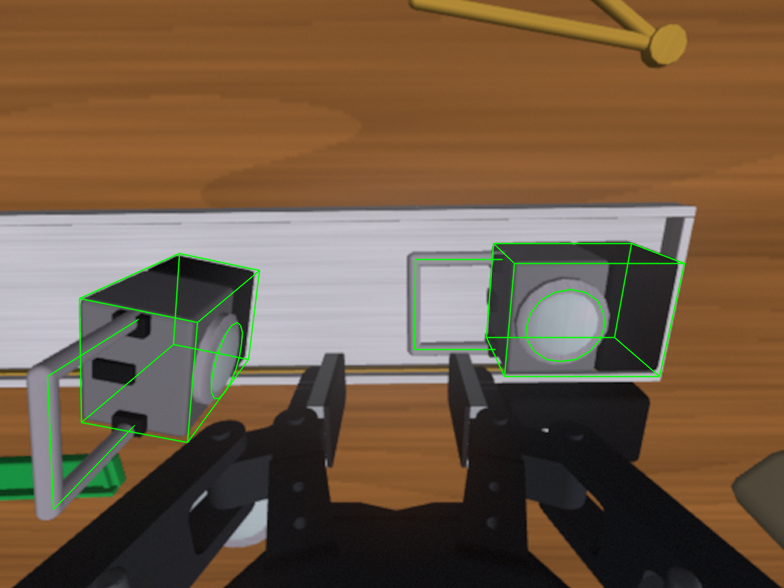

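servo_tool:
  motion:
    - [[-2,5,0,0,0,0],[0,0,40,0,0,0],[0,0,40,0,0,0],[0,0,0,0,0,0]]

```text
time: 7.0
ee_pos: [0.4518, 0.1952, 0.0594]
tcp_rot: [-179.9, -0.1, 179.9]
wrist_force: [-0.9, -0.8, -0.2]
opening: 0.0398
```

```bash
python3 - <<'E'
from h import *
st(); p=cam('wrist','w5.png'); pickle.dump(p,open('w5.pkl','wb'))
E
```

```text
7.0 [0.4518 0.1952 0.0594] [-1.7995e+02 -1.2000e-01  1.7989e+02] F [-0.9 -0.8 -0.2] op 0.0398 q [ 23.4  -2.1 -18.3  73.9   0.   23.5]
```

View pics/w5.png

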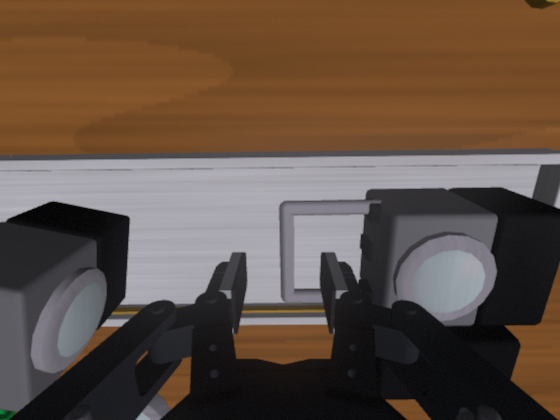

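servo_tool:
  motion:
    - [[0,0,13,0,0,0],[0,0,12,0,0,0],[0,0,0,0,0,0]]

```text
time: 7.35
ee_pos: [0.4521, 0.1953, 0.0349]
tcp_rot: [-180.0, -0.0, 179.9]
wrist_force: [0.5, 0.6, -0.4]
opening: 0.0402
```

servo_tool:
  motion:
    - [[0,0,0,0,0,0],[0,0,0,0,0,0],[0,0,0,0,0,0],[0,0,0,0,0,0]]
  gripper: 0
  newtons: 40

```text
time: 7.75
ee_pos: [0.4525, 0.1956, 0.036]
tcp_rot: [180.0, 0.1, 179.9]
wrist_force: [-1.2, 0.2, 4.2]
opening: 0.0066
```

servo_tool:
  motion:
    - [[0,0,0,0,0,0],[0,0,0,0,0,0]]

```text
time: 7.95
ee_pos: [0.4525, 0.1955, 0.0359]
tcp_rot: [180.0, 0.1, 179.9]
wrist_force: [-1.4, 0.2, 5.7]
opening: 0.0062
```

servo_tool:
  motion:
    - [[0,0,-15,0,0,0],[0,0,-15,0,0,0],[0,0,-15,0,0,0],[0,0,-15,0,0,0],[0,0,-15,0,0,0]]

```text
time: 8.45
ee_pos: [0.4523, 0.1954, 0.1119]
tcp_rot: [180.0, 0.0, 179.9]
wrist_force: [-0.2, 2.2, -2.8]
opening: 0.0062
```

servo_tool:
  motion:
    - [[0,0,-12,0,0,0],[0,0,-12,0,0,0],[0,0,-12,0,0,0],[0,0,-12,0,0,0],[0,0,-12,0,0,0]]

```text
time: 8.95
ee_pos: [0.452, 0.195, 0.1709]
tcp_rot: [-180.0, -0.0, 179.9]
wrist_force: [-0.2, -1.1, -6.4]
opening: 0.006
```

servo_tool:
  motion:
    - [[0,0,0,0,0,0],[0,0,0,0,0,0],[0,0,0,0,0,0]]

```text
time: 9.25
ee_pos: [0.452, 0.1953, 0.1696]
tcp_rot: [-180.0, -0.1, 179.9]
wrist_force: [-0.1, 0.7, -6.2]
opening: 0.0058
```

```bash
python3 - <<'E'
from h import *
st(); p=cam('wrist'); s=cam('scene'); a=p['color']; b=cv2.resize(s['color'][180:360,200:480],(560,360))
save(np.hstack([cv2.resize(a,(480,360)),b[:,:]])[:, :1040],'x.png'); save(cv2.resize(np.hstack([cv2.resize(a,(480,360)),b]),(800,277)),'w6.png')
E
```

```text
9.25 [0.452  0.1953 0.1696] [-1.7999e+02 -6.0000e-02  1.7990e+02] F [-0.1  0.7 -6.2] op 0.0058 q [23.4 -3.7 -7.6 86.2  0.  23.5]
```

View pics/w6.png

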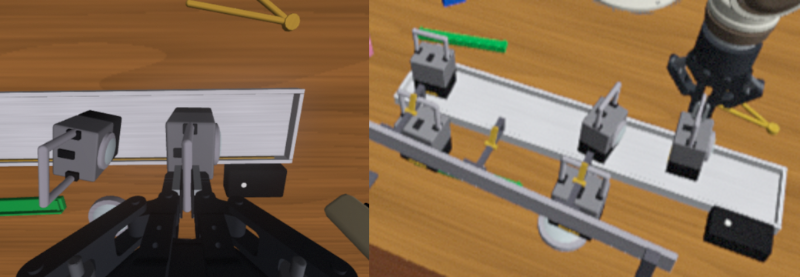

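servo_tool:
  motion:
    - [[0,0,-5,0,0,-0.15],[0,0,0,0,0,-0.15],[0,0,0,0,0,-0.15],[0,0,0,0,0,-0.15],[0,0,0,0,0,-0.15]]

```text
time: 9.85
ee_pos: [0.452, 0.1953, 0.1748]
tcp_rot: [180.0, -0.0, -136.8]
wrist_force: [-0.7, -0.2, -4.6]
opening: 0.006
```

servo_tool:
  motion:
    - [[0,0,0,0,0,-0.15],[0,0,0,0,0,-0.15],[0,0,0,0,0,-0.15],[0,0,0,0,0,-0.15],[0,0,0,0,0,-0.15]]

```text
time: 10.35
ee_pos: [0.452, 0.1953, 0.1748]
tcp_rot: [180.0, -0.0, -93.8]
wrist_force: [-0.1, -0.7, -4.4]
opening: 0.006
```

servo_tool:
  motion:
    - [[0,0,0,0,0,-0.083],[-20,2,0,0,0,0],[-30,2,0,0,0,0],[-30,0,0,0,0,0],[-10,0,0,0,0,0]]

```text
time: 10.85
ee_pos: [0.4469, 0.2876, 0.1747]
tcp_rot: [180.0, 0.1, -89.3]
wrist_force: [1.1, -0.1, -5.3]
opening: 0.0058
```

servo_tool:
  motion:
    - [[0,0,0,0,0,0],[0,0,0,0,0,0],[0,0,0,0,0,0]]

```text
time: 11.15
ee_pos: [0.4473, 0.2844, 0.1752]
tcp_rot: [180.0, -0.0, -89.4]
wrist_force: [0.2, 0.5, -5.7]
opening: 0.0057
```

```bash
python3 - <<'E'
from h import *
st(); p=cam('wrist'); s=cam('scene'); a=p['color']; b=cv2.resize(s['color'][180:360,200:480],(560,360))
save(cv2.resize(np.hstack([cv2.resize(a,(480,360)),b]),(800,277)),'w7.png')
E
```

```text
11.15 [0.4473 0.2844 0.1752] [ 1.7999e+02 -3.0000e-02 -8.9450e+01] F [ 0.2  0.5 -5.7] op 0.0057 q [ 32.5   1.4  -2.   86.7  -0.  -58.1]
```

View pics/w7.png

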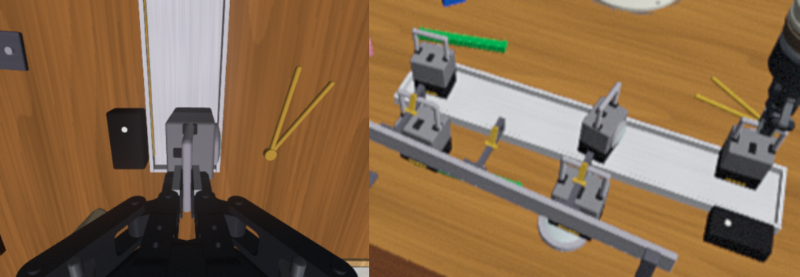

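servo_tool:
  motion:
    - [[0,0,14,0,0,0],[0,0,14,0,0,0],[0,0,0,0,0,0],[0,0,0,0,0,0]]

```text
time: 11.65
ee_pos: [0.4472, 0.2853, 0.1475]
tcp_rot: [-180.0, 0.1, -89.4]
wrist_force: [-2.0, -0.4, 5.6]
opening: 0.0058
```

servo_tool:
  motion:
    - [[0,0,2,0,0,0],[0,0,2,0,0,0]]

```text
time: 11.85
ee_pos: [0.4484, 0.286, 0.1473]
tcp_rot: [-179.7, 0.2, -89.4]
wrist_force: [-5.8, -3.7, 41.1]
opening: 0.0061
```

servo_tool:
  motion:
    - [[0,0,2,0,0,0],[0,0,0,0,0,0]]

```text
time: 12.05
ee_pos: [0.4494, 0.2863, 0.147]
tcp_rot: [-179.5, 0.3, -89.4]
wrist_force: [-4.7, -3.7, 37.3]
opening: 0.0061
```

servo_tool:
  motion:
    - [[0,0,-5,0,0,0],[0,0,0,0,0,0],[0,0,0,0,0,0]]

```text
time: 12.35
ee_pos: [0.4477, 0.2855, 0.1473]
tcp_rot: [-179.9, 0.1, -89.4]
wrist_force: [-2.2, -1.2, 12.7]
opening: 0.0063
```

servo_tool:
  motion:
    - [[0,0,0,0,0,0],[0,0,0,0,0,0],[0,0,0,0,0,0]]
  gripper: 45

```text
time: 12.65
ee_pos: [0.4471, 0.2851, 0.1454]
tcp_rot: [179.9, -0.0, -89.4]
wrist_force: [0.1, -0.4, -0.5]
opening: 0.0449
```

servo_tool:
  motion:
    - [[0,0,-50,0,0,0],[0,0,-50,0,0,0],[0,0,-50,0,0,0],[20,-10,-45,0,0,0],[0,0,0,0,0,0]]

```text
time: 13.15
ee_pos: [0.4589, 0.2647, 0.3471]
tcp_rot: [-179.6, 0.2, -89.5]
wrist_force: [1.0, 1.1, -0.3]
opening: 0.0449
```

```bash
python3 - <<'E'
from h import *
st(); p=cam('wrist'); pickle.dump(p,open('w8.pkl','wb'))
S=[(up(.66),np.array([.448,.285,.006]),lampseg(),(0,255,0)),(up(-103),np.array([.460,.0675,.006]),lampseg(),(0,255,0)),(up(.66),np.array([.451,.0304,0]),laneseg(),(255,0,0))]
overlay(p,S,(0,0,560,420),1.4,'w8.png')
E
```

```text
13.15 [0.4589 0.2647 0.3471] [-179.55    0.22  -89.46] F [ 1.   1.1 -0.3] op 0.0449 q [ 30.    5.2  21.3 105.7  -0.  -60.5]
```

View pics/w8.png

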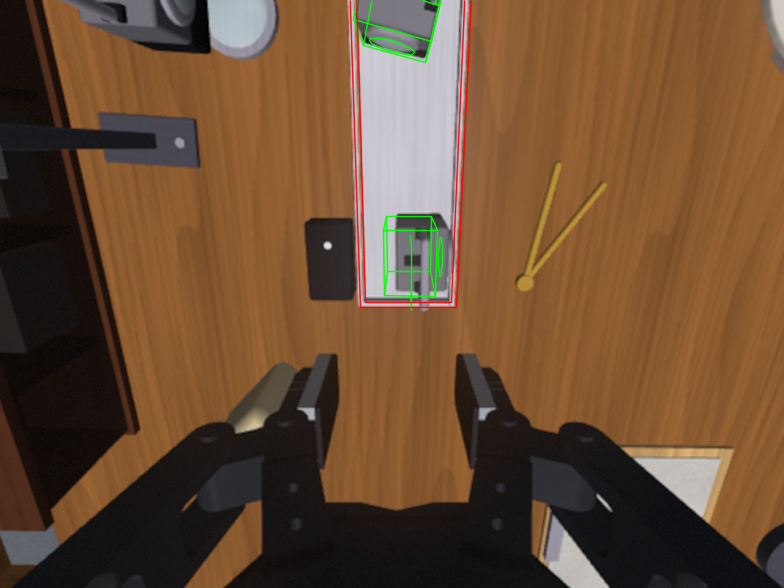

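servo_tool:
  motion:
    - [[0,0,0,0,0,0.118],[0,0,0,0,0,0.118],[48,-11,20,0,0,0],[48,-11,30,0,0,0],[48,-11,30,0,0,0]]
  gripper: 85

```text
time: 13.7
ee_pos: [0.4568, 0.1327, 0.2676]
tcp_rot: [179.9, -0.0, -102.9]
wrist_force: [1.4, -0.7, 1.0]
opening: 0.0851
```

servo_tool:
  motion:
    - [[48,-11,0,0,0,0],[0,0,0,0,0,0],[0,0,0,0,0,0]]

```text
time: 14.0
ee_pos: [0.4571, 0.0837, 0.2691]
tcp_rot: [179.9, -0.0, -103.1]
wrist_force: [0.8, 0.5, 0.8]
opening: 0.0847
```

```bash
python3 - <<'E'
from h import *
st(); p=cam('wrist'); pickle.dump(p,open('w9.pkl','wb'))
S=[(up(-103),np.array([.460,.0675,.006]),lampseg(),(0,255,0)),(up(.66),np.array([.451,.0304,0]),laneseg(),(255,0,0))]
overlay(p,S,(0,0,560,420),1.4,'w9.png')
E
```

```text
14.0 [0.4571 0.0837 0.2691] [ 1.7992e+02 -2.0000e-02 -1.0308e+02] F [0.8 0.5 0.8] op 0.0847 q [ 10.4  -6.1   1.2  97.4   0.  -66.6]
```

View pics/w9.png

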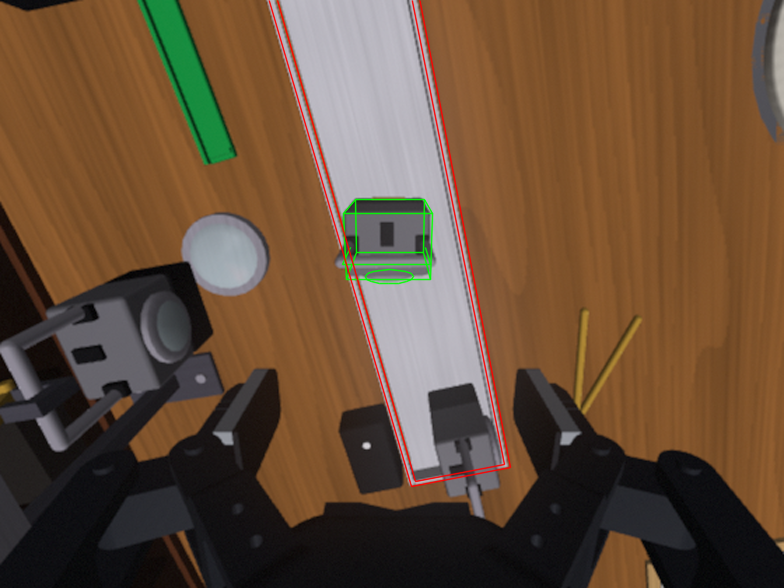

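servo_tool:
  motion:
    - [[15,-6,0,0,0,0],[0,0,45,0,0,0],[0,0,45,0,0,0],[0,0,40,0,0,0],[0,0,0,0,0,0]]

```text
time: 14.55
ee_pos: [0.457, 0.0696, 0.1347]
tcp_rot: [179.5, -0.2, -102.8]
wrist_force: [-1.0, -0.2, 0.3]
opening: 0.085
```

```bash
python3 - <<'E'
from h import *
st(); p=cam('wrist'); pickle.dump(p,open('w10.pkl','wb'))
S=[(up(-103),np.array([.460,.0675,.006]),lampseg(),(0,255,0)),(up(.66),np.array([.451,.0304,0]),laneseg(),(255,0,0))]
overlay(p,S,(0,0,560,420),1,'w10.png')
E
```

```text
14.55 [0.457  0.0696 0.1347] [ 179.52   -0.18 -102.79] F [-1.  -0.2  0.3] op 0.085 q [  8.7  -7.3 -14.7  83.    0.  -68.6]
```

View pics/w10.png

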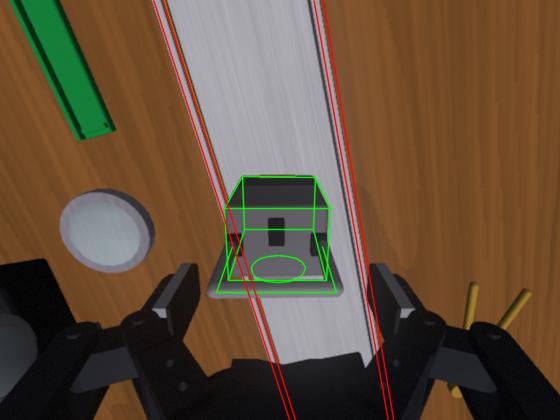

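servo_tool:
  motion:
    - [[1,-3,10,0,0,0],[0,0,11,0,0,0],[0,0,11,0,0,0],[0,0,0,0,0,0]]

```text
time: 15.0
ee_pos: [0.4621, 0.0669, 0.1071]
tcp_rot: [179.9, -0.0, -102.9]
wrist_force: [-0.3, 0.1, 0.6]
opening: 0.0848
```

servo_tool:
  motion:
    - [[0,0,0,0,0,0],[0,0,0,0,0,0],[0,0,0,0,0,0],[0,0,0,0,0,0]]
  gripper: 50
  newtons: 50

```text
time: 15.4
ee_pos: [0.4626, 0.067, 0.1091]
tcp_rot: [-180.0, 0.0, -102.9]
wrist_force: [-3.7, 0.5, 6.2]
opening: 0.063
```

servo_tool:
  motion:
    - [[0,0,-12,0,0,0],[0,0,0,0,0,-0.15],[0,0,0,0,0,-0.15],[0,0,0,0,0,-0.15],[0,0,0,0,0,-0.15]]

```text
time: 15.9
ee_pos: [0.4625, 0.0668, 0.1203]
tcp_rot: [180.0, -0.0, -68.2]
wrist_force: [0.2, 0.5, -5.8]
opening: 0.0625
```

servo_tool:
  motion:
    - [[0,0,0,0,0,-0.15],[0,0,0,0,0,-0.15],[0,0,0,0,0,-0.15],[0,0,0,0,0,-0.15],[0,0,0,0,0,-0.15]]

```text
time: 16.4
ee_pos: [0.4625, 0.0668, 0.1203]
tcp_rot: [180.0, 0.0, -25.2]
wrist_force: [-0.0, 0.1, -6.5]
opening: 0.0626
```

servo_tool:
  motion:
    - [[0,0,0,0,0,-0.15],[0,0,0,0,0,-0.15],[0,0,0,0,0,-0.15],[0,0,0,0,0,0],[0,0,0,0,0,0]]

```text
time: 16.9
ee_pos: [0.4625, 0.0669, 0.1203]
tcp_rot: [180.0, 0.0, -0.1]
wrist_force: [-0.2, -0.2, -6.7]
opening: 0.0626
```

```bash
python3 - <<'E'
from h import *
st(); p=cam('wrist','w11.png')
E
```

```text
16.9 [0.4625 0.0669 0.1203] [ 1.7999e+02  1.0000e-02 -5.0000e-02] F [-0.2 -0.2 -6.7] op 0.0626 q [   8.2   -6.9  -16.    80.9   -0.  -171.7]
```

View pics/w11.png

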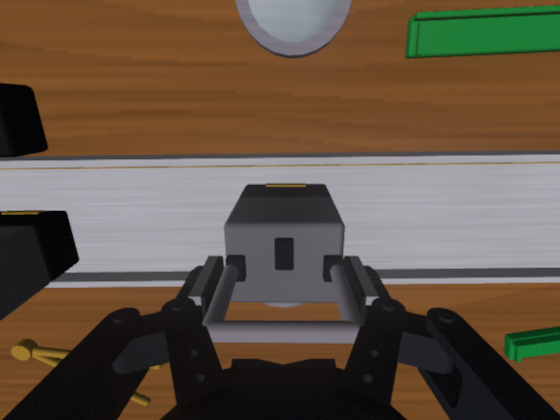

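servo_tool:
  motion:
    - [[-11,0,0,0,0,-0.012],[0,0,7,0,0,0],[0,0,2,0,0,0],[0,0,0,0,0,0]]

```text
time: 17.35
ee_pos: [0.4512, 0.0669, 0.1106]
tcp_rot: [180.0, 0.0, 0.9]
wrist_force: [-0.2, -0.2, -6.4]
opening: 0.0628
```

servo_tool:
  motion:
    - [[0,0,1,0,0,0],[0,0,0,0,0,0]]

```text
time: 17.55
ee_pos: [0.4516, 0.0669, 0.1102]
tcp_rot: [-180.0, 0.0, 0.9]
wrist_force: [0.3, 0.1, -6.7]
opening: 0.0626
```

servo_tool:
  motion:
    - [[0,0,1,0,0,0],[0,0,0.5,0,0,0],[0,0,0,0,0,0]]

```text
time: 17.85
ee_pos: [0.4518, 0.0669, 0.1091]
tcp_rot: [-180.0, -0.0, 0.9]
wrist_force: [0.1, -1.1, -1.1]
opening: 0.0626
```

servo_tool:
  motion:
    - [[0,0,0,0,0,0],[0,0,0,0,0,0],[0,0,0,0,0,0],[0,0,0,0,0,0]]
  gripper: 80

```text
time: 18.25
ee_pos: [0.4517, 0.0669, 0.1089]
tcp_rot: [-180.0, -0.0, 0.9]
wrist_force: [-0.0, 0.0, -0.5]
opening: 0.0801
```

servo_tool:
  motion:
    - [[0,0,-40,0,0,0],[0,0,-50,0,0,0],[0,0,-50,0,0,0],[0,0,-50,0,0,0],[0,0,0,0,0,0]]

```text
time: 18.75
ee_pos: [0.4529, 0.0671, 0.3056]
tcp_rot: [-179.9, -0.6, 0.9]
wrist_force: [0.0, 0.3, -0.7]
opening: 0.0801
```

```bash
python3 - <<'E'
from h import *
st(); p=cam('wrist'); pickle.dump(p,open('w12.pkl','wb'))
S=[(up(.66),np.array([.4505,.067,.006]),lampseg(),(0,255,0)),(up(.66),np.array([.438,.286,.006]),lampseg(),(0,255,0)),(up(0),np.array([.45,-.24,.006]),lampseg(),(0,255,0)),(up(.66),np.array([.451,.0304,0]),laneseg(),(255,0,0))]
overlay(p,S,(0,0,560,420),1.4,'w12.png')
E
```

```text
18.75 [0.4529 0.0671 0.3056] [-179.92   -0.56    0.89] F [ 0.   0.3 -0.7] op 0.0801 q [   8.4   -6.5    5.   100.9    0.  -172.5]
```

View pics/w12.png

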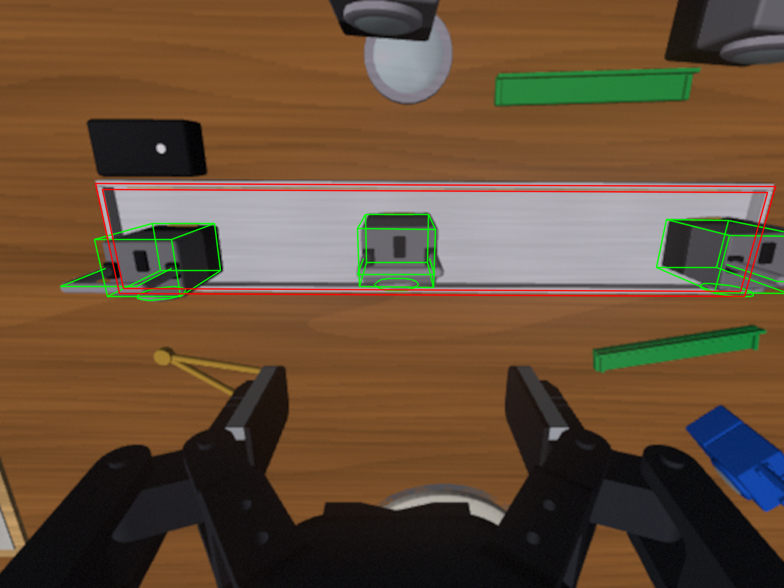

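servo_tool:
  motion:
    - [[40,15,-20,0,0,0],[40,15,0,0,0,0],[40,15,0,0,0,0],[30,15,0,0,0,0],[0,0,0,0,0,0]]

```text
time: 19.3
ee_pos: [0.6051, 0.008, 0.3141]
tcp_rot: [180.0, 0.3, 0.7]
wrist_force: [0.2, 0.8, -1.4]
opening: 0.0798
```

```bash
cat >> h.py <<'E'
def standseg():
    s=[]
    for h in (-.12,0,.12):
        # seat marker, nose front, arm line
        s+=[((0,h-.004,.215),(0,h+.004,.215)),((-.014,h-.004,.229),(-.014,h+.004,.229)),((.005,h-.004,.229),(.005,h+.004,.229)),((.066,h-.004,.211),(0,h-.004,.211)),((.066,h+.004,.211),(0,h+.004,.211))]
    s+=[((.066,-.25,.229),(.066,.25,.229))]
    return s
E
python3 - <<'E'
from h import *
st(); p=cam('wrist'); pickle.dump(p,open('w13.pkl','wb'))
o=np.array([.634,-.046,0])
seat=lambda k:o+up(-3)@np.array([0,k*.12,0])
S=[(up(-3),o,standseg(),(255,0,0))]+[(up(-3),seat(k)+[0,0,.081],lampseg(),(0,255,0)) for k in(-1,1)]
overlay(p,S,(0,0,560,420),1.4,'w13.png')
E
```

```text
19.3 [0.6051 0.008  0.3141] [179.96   0.31   0.7 ] F [ 0.2  0.8 -1.4] op 0.0798 q [   0.8   15.5   29.4  104.2   -0.  -179.9]
```

View pics/w13.png

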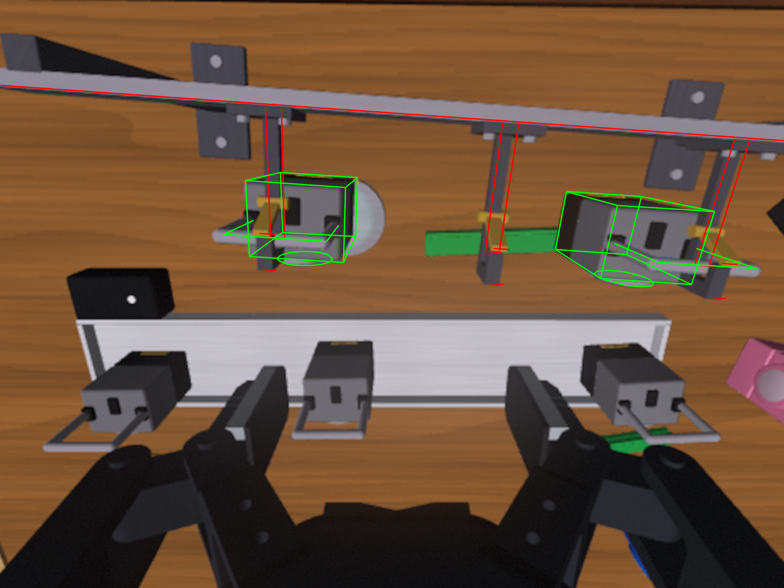

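```bash
python3 - <<'E'
from h import *
p=pickle.load(open('w13.pkl','rb'))
o=np.array([.634,-.046,0])
S=[(up(-3),o,standseg(),(255,0,0))]
overlay(p,S,(140,60,140,150),2.7,'a.png');overlay(p,S,(320,60,80,150),2.7,'b.png');overlay(p,S,(430,70,130,150),2.7,'c.png')
cv2.imwrite('pics/hk.png',np.hstack([cv2.imread('pics/%s.png'%c) for c in 'abc'])[:,:]);print(cv2.imread('pics/hk.png').shape)
E
```

```text
(405, 945, 3)
```

View pics/hk.png

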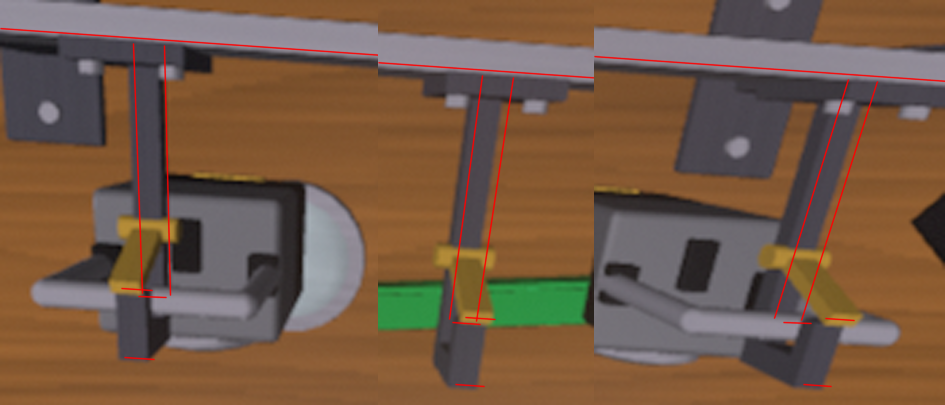

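servo_tool:
  motion:
    - [[10,-33,0,0,0,0],[10,-33,0,0,0,0],[10,0,20,0,0,0.064],[5,0,20,0,0,0],[0,0,0,0,0,0]]

```text
time: 19.85
ee_pos: [0.6353, 0.0764, 0.2756]
tcp_rot: [179.9, 0.3, -2.7]
wrist_force: [-0.9, 1.0, -0.8]
opening: 0.0798
```

```bash
python3 - <<'E'
from h import *
st(); p=cam('wrist'); pickle.dump(p,open('w14.pkl','wb'))
o=np.array([.634,-.046,0])
seat=lambda k:o+up(-3)@np.array([0,k*.12,0])
S=[(up(-3),o,standseg(),(255,0,0))]+[(up(-3),seat(k)+[0,0,.081],lampseg(),(0,255,0)) for k in(-1,1)]
overlay(p,S,(0,0,560,420),1.4,'w14.png')
E
```

```text
19.85 [0.6353 0.0764 0.2756] [179.94   0.27  -2.73] F [-0.9  1.  -0.8] op 0.0798 q [   6.9   19.2   29.6  100.7   -0.  -170.4]
```

View pics/w14.png

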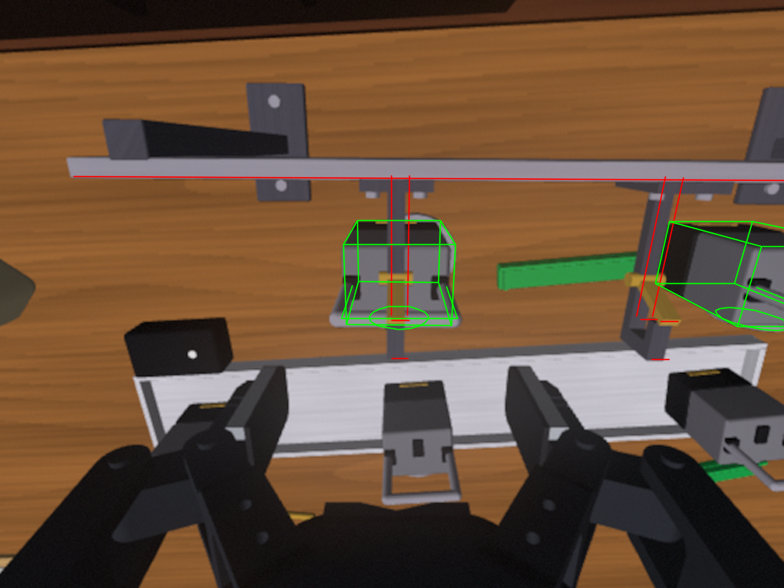

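servo_tool:
  motion:
    - [[3,0,20,0,0,0],[0,0,20,0,0,0],[0,0,10,0,0,0],[0,0,0,0,0,0],[0,0,0,0,0,0]]
  gripper: 85

```text
time: 20.4
ee_pos: [0.6393, 0.0756, 0.2302]
tcp_rot: [180.0, -0.1, -2.8]
wrist_force: [-0.1, -0.1, 0.5]
opening: 0.085
```

```bash
python3 - <<'E'
from h import *
st(); p=cam('wrist'); pickle.dump(p,open('w15.pkl','wb'))
o=np.array([.635,-.044,0])
seat=lambda k:o+up(-3)@np.array([0,k*.12,0])
S=[(up(-3),o,standseg(),(255,0,0))]+[(up(-3),seat(k)+[0,0,.081],lampseg(),(0,255,0)) for k in(-1,1)]
overlay(p,S,(0,0,560,420),1.4,'w15.png')
E
```

```text
20.4 [0.6393 0.0756 0.2302] [ 1.8e+02 -7.0e-02 -2.8e+00] F [-0.1 -0.1  0.5] op 0.085 q [   6.7   18.    22.9   94.9   -0.  -170.4]
```

View pics/w15.png

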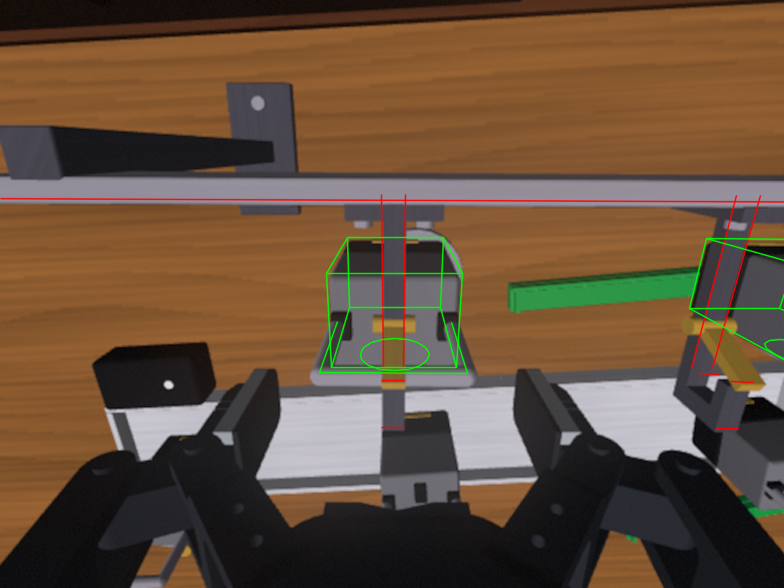

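servo_tool:
  motion:
    - [[0,0,15,0,0,0],[0,0,15,0,0,0],[0,0,12,0,0,0],[0,0,0,0,0,0]]

```text
time: 20.85
ee_pos: [0.639, 0.0755, 0.1856]
tcp_rot: [180.0, 0.1, -2.8]
wrist_force: [-0.1, 0.0, -0.5]
opening: 0.085
```

servo_tool:
  motion:
    - [[0,0,0,0,0,0],[0,0,0,0,0,0],[0,0,0,0,0,0],[0,0,0,0,0,0]]
  gripper: 50
  newtons: 60

```text
time: 21.25
ee_pos: [0.6402, 0.0757, 0.1884]
tcp_rot: [-180.0, -0.2, -2.8]
wrist_force: [1.5, 0.5, 5.8]
opening: 0.0627
```

```bash
python3 - <<'E'
from h import *
st(); p=cam('wrist','w16.png'); pickle.dump(p,open('w16.pkl','wb'))
E
```

```text
21.25 [0.6402 0.0757 0.1884] [-1.7999e+02 -1.7000e-01 -2.8100e+00] F [1.5 0.5 5.8] op 0.0627 q [   6.7   17.3   17.4   90.    -0.  -170.4]
```

View pics/w16.png

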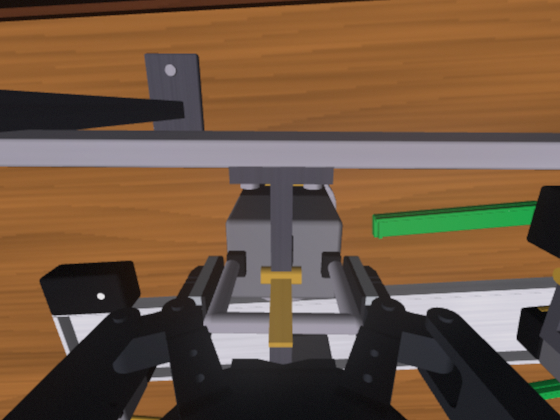

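servo_tool:
  motion:
    - [[0,0,-2,0,0,0],[5,0,0,0,0,0],[5,0,0,0,0,0],[4,0,0,0,0,0],[0,0,0,0,0,0]]

```text
time: 21.8
ee_pos: [0.6525, 0.075, 0.1886]
tcp_rot: [180.0, 0.2, -2.8]
wrist_force: [-9.8, 1.5, 3.2]
opening: 0.0625
```

```bash
python3 - <<'E'
from h import *
st(); p=cam('wrist','w17.png'); pickle.dump(p,open('w17.pkl','wb'))
E
```

```text
21.8 [0.6525 0.075  0.1886] [179.98   0.2   -2.79] F [-9.8  1.5  3.2] op 0.0625 q [   6.6   19.5   20.2   90.9    0.  -170.7]
```

View pics/w17.png

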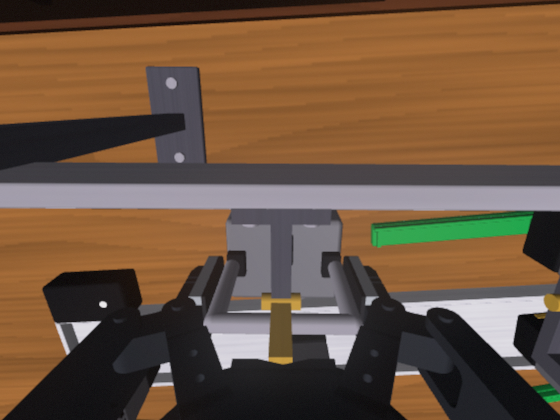

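servo_tool:
  motion:
    - [[1.5,0,0,0,0,0],[0,0,-4,0,0,0],[0,0,-4,0,0,0]]

```text
time: 22.15
ee_pos: [0.6531, 0.0748, 0.1938]
tcp_rot: [179.9, 0.4, -2.8]
wrist_force: [-7.7, -0.4, -9.7]
opening: 0.0626
```

servo_tool:
  motion:
    - [[0,0,-4,0,0,0],[0,0,-4,0,0,0]]

```text
time: 22.35
ee_pos: [0.654, 0.0748, 0.2024]
tcp_rot: [179.9, 0.3, -2.8]
wrist_force: [-4.8, -1.0, -8.2]
opening: 0.0625
```

servo_tool:
  motion:
    - [[0,0,-4,0,0,0],[0,0,-4,0,0,0]]

```text
time: 22.55
ee_pos: [0.6548, 0.0748, 0.2118]
tcp_rot: [180.0, 0.1, -2.8]
wrist_force: [-3.3, 0.3, -5.8]
opening: 0.062
```

servo_tool:
  motion:
    - [[0,0,-4,0,0,0],[0,0,0,0,0,0]]

```text
time: 22.75
ee_pos: [0.6557, 0.0748, 0.2177]
tcp_rot: [180.0, -0.1, -2.8]
wrist_force: [0.0, 0.2, -6.2]
opening: 0.0624
```

servo_tool:
  motion:
    - [[-8,0,0,0,0,0],[-8,0,0,0,0,0],[-8,0,0,0,0,0]]

```text
time: 23.05
ee_pos: [0.6301, 0.076, 0.2167]
tcp_rot: [180.0, 0.0, -2.8]
wrist_force: [0.1, -0.5, -5.8]
opening: 0.0625
```

servo_tool:
  motion:
    - [[-10,0,0,0,0,0],[-10,0,0,0,0,0],[-10,0,0,0,0,0],[-10,0,0,0,0,0]]

```text
time: 23.45
ee_pos: [0.59, 0.078, 0.2168]
tcp_rot: [180.0, -0.0, -2.8]
wrist_force: [0.4, 0.6, -5.5]
opening: 0.0622
```

```bash
python3 - <<'E'
from h import *
st(); p=cam('wrist','w18.png'); pickle.dump(p,open('w18.pkl','wb'))
E
```

```text
23.45 [0.59   0.078  0.2168] [ 1.7999e+02 -1.0000e-02 -2.8100e+00] F [ 0.4  0.6 -5.5] op 0.0622 q [   7.5   10.7   12.7   92.    -0.  -169.7]
```

View pics/w18.png

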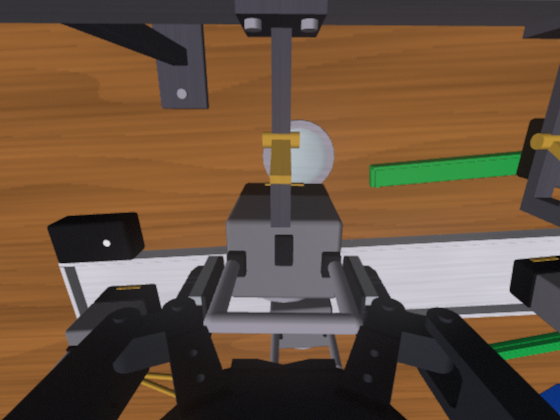

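servo_tool:
  motion:
    - [[-20,0,0,0,0,-0.061],[0,-49,0,0,0,0],[0,-49,0,0,0,0],[0,0,0,0,0,0]]

```text
time: 23.9
ee_pos: [0.5692, 0.1819, 0.2164]
tcp_rot: [-179.9, -0.0, 0.9]
wrist_force: [0.4, -1.1, -5.8]
opening: 0.0623
```

servo_tool:
  motion:
    - [[-30,0,0,0,0,0],[-30,0,0,0,0,0],[-30,0,20,0,0,0],[-30,0,20,0,0,0],[0,0,0,0,0,0]]

```text
time: 24.4
ee_pos: [0.445, 0.1745, 0.1732]
tcp_rot: [179.9, 0.4, 0.7]
wrist_force: [-0.2, 0.4, -6.3]
opening: 0.0624
```

```bash
python3 - <<'E'
from h import *
st(); p=cam('wrist','w19.png'); s=cam('scene'); save(cv2.resize(s['color'][180:360,200:480],(784,504)),'s19.png')
E
```

```text
24.4 [0.445  0.1745 0.1732] [179.86   0.4    0.75] F [-0.2  0.4 -6.3] op 0.0624 q [  21.4   -5.3   -8.7   87.     0.  -159.3]
```

View pics/w19.png

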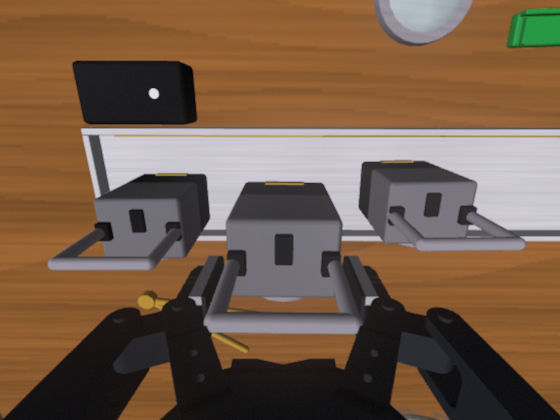

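View pics/s19.png

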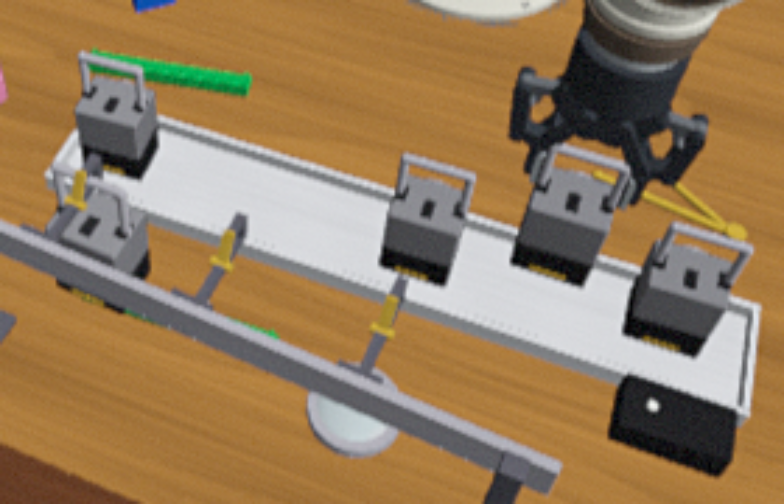

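servo_tool:
  motion:
    - [[0,0,18,0,0,0],[0,0,18,0,0,0],[0,0,18,0,0,0],[0,0,0,0,0,0],[0,0,0,0,0,0]]

```text
time: 25.0
ee_pos: [0.4507, 0.1756, 0.1237]
tcp_rot: [-180.0, -0.1, 0.7]
wrist_force: [0.6, 1.0, -4.6]
opening: 0.0624
```

servo_tool:
  motion:
    - [[0,0,1,0,0,0],[0,0,1,0,0,0],[0,0,0,0,0,0]]

```text
time: 25.3
ee_pos: [0.4502, 0.1756, 0.1212]
tcp_rot: [-180.0, -0.0, 0.7]
wrist_force: [-0.7, 0.1, -5.1]
opening: 0.0624
```

servo_tool:
  motion:
    - [[0,0,3,0,0,0],[0,0,2,0,0,0],[0,0,0,0,0,0]]

```text
time: 25.6
ee_pos: [0.4497, 0.1754, 0.1153]
tcp_rot: [180.0, 0.0, 0.7]
wrist_force: [-0.0, -0.0, -5.7]
opening: 0.0622
```

servo_tool:
  motion:
    - [[0,0,1,0,0,0],[0,0,1,0,0,0],[0,0,0,0,0,0]]

```text
time: 25.9
ee_pos: [0.4502, 0.1755, 0.1143]
tcp_rot: [180.0, -0.1, 0.7]
wrist_force: [0.7, -0.8, 0.8]
opening: 0.0623
```

Foot down (load gone). Release, rise, and look.

servo_tool:
  motion:
    - [[0,0,0,0,0,0],[0,0,0,0,0,0],[0,0,0,0,0,0],[0,0,0,0,0,0]]
  gripper: 80

```text
time: 26.3
ee_pos: [0.45, 0.1755, 0.1138]
tcp_rot: [180.0, -0.0, 0.7]
wrist_force: [-0.1, 0.8, -0.3]
opening: 0.0798
```

servo_tool:
  motion:
    - [[0,0,-30,0,0,0],[0,0,-50,0,0,0],[0,0,-50,0,0,0],[0,0,-50,0,0,0],[0,0,-50,0,0,0]]

```text
time: 26.8
ee_pos: [0.4495, 0.1754, 0.3459]
tcp_rot: [180.0, -0.0, 0.7]
wrist_force: [1.2, -0.2, -0.1]
opening: 0.08
```

```bash
python3 - <<'E'
from h import *
st(); p=cam('wrist'); pickle.dump(p,open('w20.pkl','wb'))
L=lambda x,y,w=.66:(up(w),np.array([x,y,.006]),lampseg(),(0,255,0))
S=[L(.4505,.067),L(.438,.286),L(.45,.1755),L(.45,-.24,0),(up(.66),np.array([.451,.0304,0]),laneseg(),(255,0,0))]
overlay(p,S,(0,0,560,420),1.4,'w20.png')
E
```

```text
26.8 [0.4495 0.1754 0.3459] [ 1.8e+02 -3.0e-02  6.9e-01] F [ 1.2 -0.2 -0.1] op 0.08 q [  21.3   -1.    14.9  105.8   -0.  -159.4]
```

View pics/w20.png

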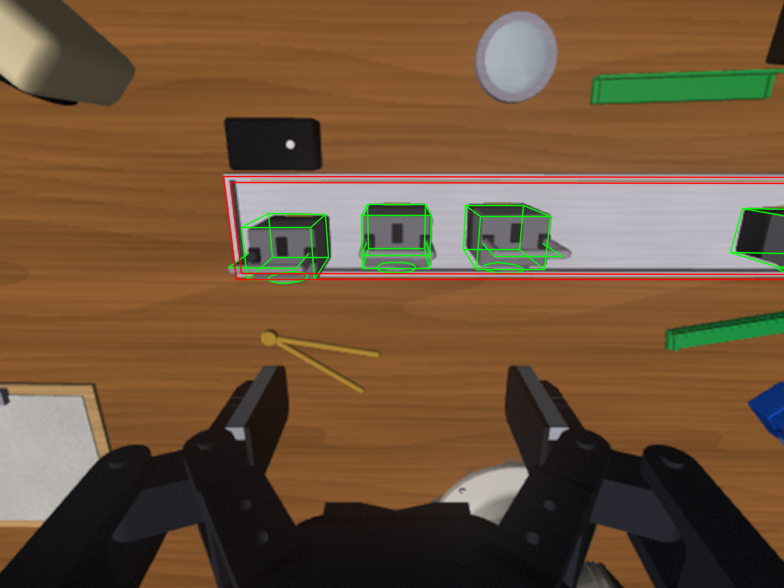

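servo_tool:
  motion:
    - [[0,0,0,0,0,0.15],[0,0,0,0,0,0.15],[0,0,0,0,0,0.15],[0,0,0,0,0,0.15],[0,0,0,0,0,0.15]]

```text
time: 27.35
ee_pos: [0.4499, 0.1756, 0.3437]
tcp_rot: [180.0, -0.0, -42.6]
wrist_force: [0.4, -0.7, -0.3]
opening: 0.0799
```

servo_tool:
  motion:
    - [[0,0,0,0,0,0.15],[0,0,0,0,0,0.15],[0,0,0,0,0,0.15],[0,0,0,0,0,0.15],[0,0,0,0,0,0.15]]

```text
time: 27.85
ee_pos: [0.4499, 0.1756, 0.3436]
tcp_rot: [-180.0, -0.0, -85.6]
wrist_force: [-1.0, -0.1, -0.1]
opening: 0.0797
```

servo_tool:
  motion:
    - [[0,0,0,0,0,0.15],[0,0,0,0,0,0.15],[0,0,0,0,0,0.15],[0,0,0,0,0,0.15],[0,0,0,0,0,0.15]]

```text
time: 28.35
ee_pos: [0.4499, 0.1756, 0.3436]
tcp_rot: [-180.0, -0.0, -128.6]
wrist_force: [-0.6, -0.2, -0.0]
opening: 0.0798
```

servo_tool:
  motion:
    - [[0,0,0,0,0,0.15],[0,0,0,0,0,0.15],[0,0,0,0,0,0.15],[0,0,0,0,0,0.15],[0,0,0,0,0,0.15]]

```text
time: 28.85
ee_pos: [0.4499, 0.1756, 0.3436]
tcp_rot: [-180.0, 0.0, -171.6]
wrist_force: [0.2, -0.4, 0.7]
opening: 0.08
```

servo_tool:
  motion:
    - [[0,0,0,0,0,0.15],[0,-50,0,0,0,0.056],[-30,-40,0,0,0,0],[-30,-40,0,0,0,0],[0,-50,0,0,0,0]]

```text
time: 29.35
ee_pos: [0.5053, -0.0089, 0.3419]
tcp_rot: [-180.0, -0.1, 177.1]
wrist_force: [1.5, -1.0, -0.4]
opening: 0.0801
```

servo_tool:
  motion:
    - [[-30,-40,0,0,0,0],[-30,-40,0,0,0,0],[-30,-40,20,0,0,0],[-10,-30,40,0,0,0],[0,0,0,0,0,0]]

```text
time: 29.85
ee_pos: [0.5929, -0.1622, 0.279]
tcp_rot: [179.9, -0.5, 176.8]
wrist_force: [-0.7, 0.1, -0.9]
opening: 0.0801
```

```bash
python3 - <<'E'
from h import *
st(); p=cam('wrist'); pickle.dump(p,open('w21.pkl','wb'))
o=np.array([.634,-.044,0])
seat=lambda k:o+up(-3)@np.array([0,k*.12,0])
S=[(up(-3),o,standseg(),(255,0,0))]+[(up(-3),seat(k)+[0,0,.081],lampseg(),(0,255,0)) for k in(-1,)]
overlay(p,S,(0,0,560,420),1.4,'w21.png'); print(seat(-1))
E
```

```text
29.85 [ 0.5929 -0.1622  0.279 ] [179.94  -0.49 176.8 ] F [-0.7  0.1 -0.9] op 0.0801 q [-15.3  15.6  25.5 100.4  -0.  -12.1]
[ 0.62771969 -0.16383554  0.        ]
```

View pics/w21.png

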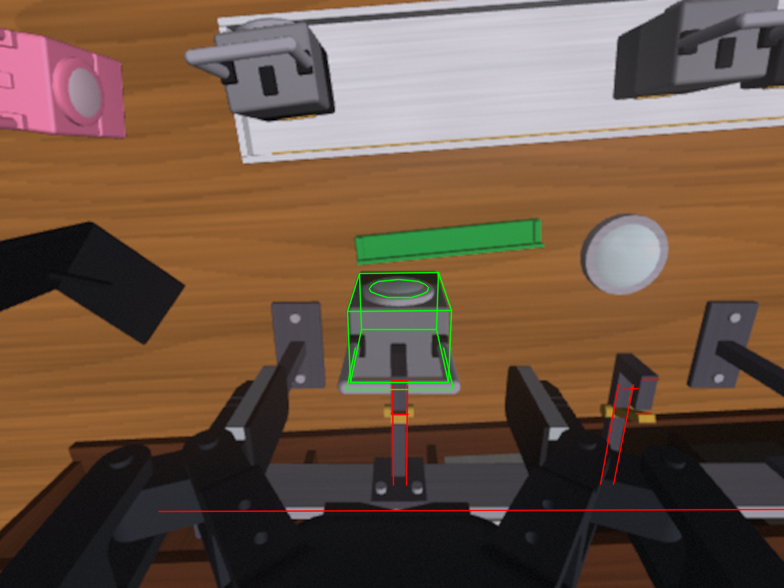

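servo_tool:
  motion:
    - [[-17,0,0,0,0,0],[-17,0,15,0,0,0],[0,0,20,0,0,0],[0,0,0,0,0,0],[0,0,0,0,0,0]]
  gripper: 85

```text
time: 30.4
ee_pos: [0.6267, -0.1599, 0.2525]
tcp_rot: [-180.0, 0.1, 177.0]
wrist_force: [0.9, 0.8, -0.7]
opening: 0.085
```

```bash
python3 - <<'E'
from h import *
st(); p=cam('wrist'); pickle.dump(p,open('w22.pkl','wb'))
o=np.array([.635,-.044,0])
seat=lambda k:o+up(-3)@np.array([0,k*.12,0])
S=[(up(-3),o,standseg(),(255,0,0))]+[(up(-3),seat(k)+[0,0,.081],lampseg(),(0,255,0)) for k in(-1,)]
overlay(p,S,(0,0,560,420),1.4,'w22.png'); print(seat(-1))
E
```

```text
30.4 [ 0.6267 -0.1599  0.2525] [-1.7998e+02  5.0000e-02  1.7705e+02] F [ 0.9  0.8 -0.7] op 0.085 q [-14.3  19.1  26.8  97.7  -0.  -11.4]
[ 0.62871969 -0.16383554  0.        ]
```

View pics/w22.png

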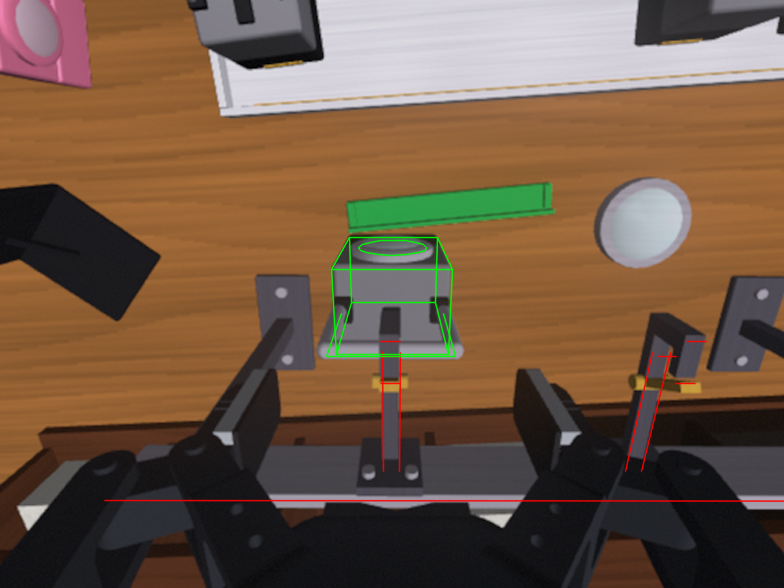

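servo_tool:
  motion:
    - [[-1,-3,15,0,0,0],[0,0,20,0,0,0],[0,0,15,0,0,0],[0,0,14,0,0,0],[0,0,0,0,0,0]]

```text
time: 30.95
ee_pos: [0.6273, -0.1635, 0.1869]
tcp_rot: [-180.0, -0.0, 177.0]
wrist_force: [-0.2, 0.2, -0.1]
opening: 0.0847
```

servo_tool:
  motion:
    - [[0,0,0,0,0,0],[0,0,0,0,0,0],[0,0,0,0,0,0],[0,0,0,0,0,0]]
  gripper: 50
  newtons: 60

```text
time: 31.35
ee_pos: [0.6286, -0.1639, 0.1894]
tcp_rot: [-179.9, 0.2, 177.0]
wrist_force: [-0.8, -0.5, 7.2]
opening: 0.0624
```

```bash
python3 - <<'E'
from h import *
st(); p=cam('wrist','w23.png')
E
```

```text
31.35 [ 0.6286 -0.1639  0.1894] [-179.94    0.22  177.  ] F [-0.8 -0.5  7.2] op 0.0624 q [-14.6  18.   18.4  90.2  -0.  -11.6]
```

View pics/w23.png

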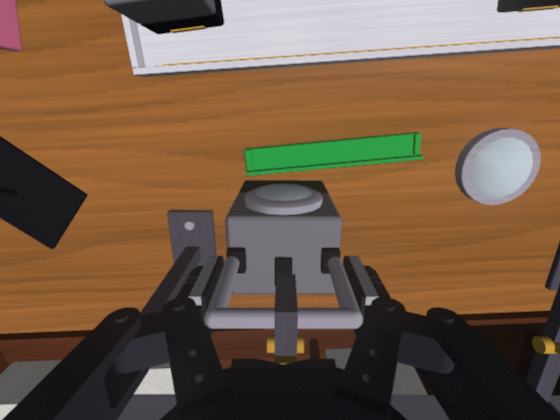

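servo_tool:
  motion:
    - [[0,0,-2,0,0,0],[-5,0,0,0,0,0],[-5,0,0,0,0,0],[-5,0,0,0,0,0],[-0.5,0,0,0,0,0]]

```text
time: 31.9
ee_pos: [0.6416, -0.1646, 0.1894]
tcp_rot: [-180.0, -0.3, 177.0]
wrist_force: [-16.4, 1.7, 6.0]
opening: 0.0626
```

servo_tool:
  motion:
    - [[0,0,-4,0,0,0],[0,0,-4,0,0,0]]

```text
time: 32.1
ee_pos: [0.6413, -0.1643, 0.1942]
tcp_rot: [180.0, -0.5, 177.0]
wrist_force: [-7.6, 1.3, -11.0]
opening: 0.0624
```

servo_tool:
  motion:
    - [[0,0,-4,0,0,0],[0,0,-4,0,0,0]]

```text
time: 32.3
ee_pos: [0.6421, -0.1644, 0.2027]
tcp_rot: [180.0, -0.3, 177.0]
wrist_force: [-5.4, 1.1, -9.6]
opening: 0.0625
```

servo_tool:
  motion:
    - [[0,0,-4,0,0,0],[0,0,-4,0,0,0],[0,0,-4,0,0,0],[0,0,0,0,0,0]]

```text
time: 32.7
ee_pos: [0.644, -0.1646, 0.2181]
tcp_rot: [-180.0, 0.1, 177.0]
wrist_force: [0.1, -0.4, -7.2]
opening: 0.0624
```

servo_tool:
  motion:
    - [[8,0,0,0,0,0],[8,0,0,0,0,0],[8,0,0,0,0,0],[12,0,0,0,0,0],[12,0,0,0,0,0]]

```text
time: 33.2
ee_pos: [0.5943, -0.162, 0.217]
tcp_rot: [-180.0, 0.0, 177.0]
wrist_force: [-0.1, -0.6, -5.4]
opening: 0.0623
```

servo_tool:
  motion:
    - [[12,0,0,0,0,0],[12,0,0,0,0,-0.064],[0,35,0,0,0,0],[0,35,0,0,0,0],[0,0,0,0,0,0]]

```text
time: 33.7
ee_pos: [0.5697, -0.0876, 0.2175]
tcp_rot: [179.9, 0.0, -179.2]
wrist_force: [0.6, -0.4, -6.3]
opening: 0.0622
```

```bash
python3 - <<'E'
from h import *
st(); p=cam('wrist','w24.png')
E
```

```text
33.7 [ 0.5697 -0.0876  0.2175] [ 1.7993e+02  4.0000e-02 -1.7918e+02] F [ 0.6 -0.4 -6.3] op 0.0622 q [-8.8  8.   9.8 91.7  0.1 -9.6]
```

View pics/w24.png

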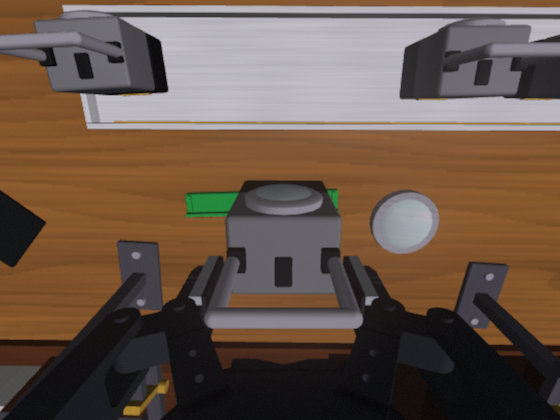

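servo_tool:
  motion:
    - [[30,0,0,0,0,0],[30,0,0,0,0,0],[30,0,15,0,0,0],[27,0,20,0,0,0],[0,0,20,0,0,0]]

```text
time: 34.25
ee_pos: [0.4506, -0.0928, 0.1619]
tcp_rot: [-179.9, 0.0, -179.4]
wrist_force: [1.2, 0.4, -6.3]
opening: 0.0622
```

servo_tool:
  motion:
    - [[0,0,20,0,0,0],[0,0,15,0,0,0],[0,0,0,0,0,0],[0,0,0,0,0,0]]

```text
time: 34.65
ee_pos: [0.4536, -0.0924, 0.1274]
tcp_rot: [-180.0, 0.0, -179.4]
wrist_force: [0.5, -0.9, -6.2]
opening: 0.0625
```

servo_tool:
  motion:
    - [[0,0,5,0,0,0],[0,0,5,0,0,0],[0,0,0,0,0,0]]

```text
time: 34.95
ee_pos: [0.4535, -0.0921, 0.1165]
tcp_rot: [-180.0, -0.0, -179.3]
wrist_force: [-0.6, -0.1, -6.6]
opening: 0.0624
```

servo_tool:
  motion:
    - [[0,0,1,0,0,0],[0,0,1,0,0,0],[0,0,0,0,0,0]]

```text
time: 35.25
ee_pos: [0.4536, -0.0922, 0.115]
tcp_rot: [-180.0, 0.0, -179.3]
wrist_force: [0.4, -0.8, -6.0]
opening: 0.0624
```

servo_tool:
  motion:
    - [[0,0,1,0,0,0],[0,0,0,0,0,0]]

```text
time: 35.45
ee_pos: [0.4539, -0.0922, 0.115]
tcp_rot: [-180.0, 0.1, -179.3]
wrist_force: [-2.4, 0.4, 2.7]
opening: 0.0619
```

servo_tool:
  motion:
    - [[0,0,0,0,0,0],[0,0,0,0,0,0],[0,0,0,0,0,0],[0,0,0,0,0,0]]
  gripper: 80

```text
time: 35.85
ee_pos: [0.4537, -0.0922, 0.114]
tcp_rot: [-180.0, 0.0, -179.3]
wrist_force: [-0.1, 0.5, -0.4]
opening: 0.0798
```

servo_tool:
  motion:
    - [[0,0,-30,0,0,0],[0,0,-50,0,0,0],[0,0,-50,0,0,0],[0,0,-50,0,0,0],[30,30,-40,0,0,0]]

```text
time: 36.35
ee_pos: [0.4289, -0.0677, 0.3303]
tcp_rot: [-180.0, 0.1, -179.4]
wrist_force: [0.5, 1.1, -0.2]
opening: 0.0801
```

servo_tool:
  motion:
    - [[30,30,0,0,0,0],[30,30,0,0,0,0],[0,30,0,0,0,0],[0,0,0,0,0,0],[0,0,0,0,0,0]]

```text
time: 36.85
ee_pos: [0.3665, 0.0229, 0.3284]
tcp_rot: [-180.0, 0.0, -179.2]
wrist_force: [0.5, -0.7, -0.0]
opening: 0.0799
```

```bash
python3 - <<'E'
from h import *
st(); p=cam('wrist'); pickle.dump(p,open('w25.pkl','wb'))
L=lambda x,y,w=.66:(up(w),np.array([x,y,.006]),lampseg(),(0,255,0))
S=[L(.4505,.067),L(.438,.286),L(.45,.1755),L(.453,-.092),L(.45,-.24,0),(up(.66),np.array([.451,.0304,0]),laneseg(),(255,0,0))]
overlay(p,S,(0,0,560,420),1.4,'w25.png')
s=cam('scene'); overlay(s,S,(200,170,280,180),2.8,'s25.png'); t=cam('top','t25.png')
E
```

```text
36.85 [0.3665 0.0229 0.3284] [-1.7997e+02  3.0000e-02 -1.7922e+02] F [ 0.5 -0.7 -0. ] op 0.0799 q [  3.6 -16.9  -1.  105.9  -0.    2.8]
```

View pics/w25.png

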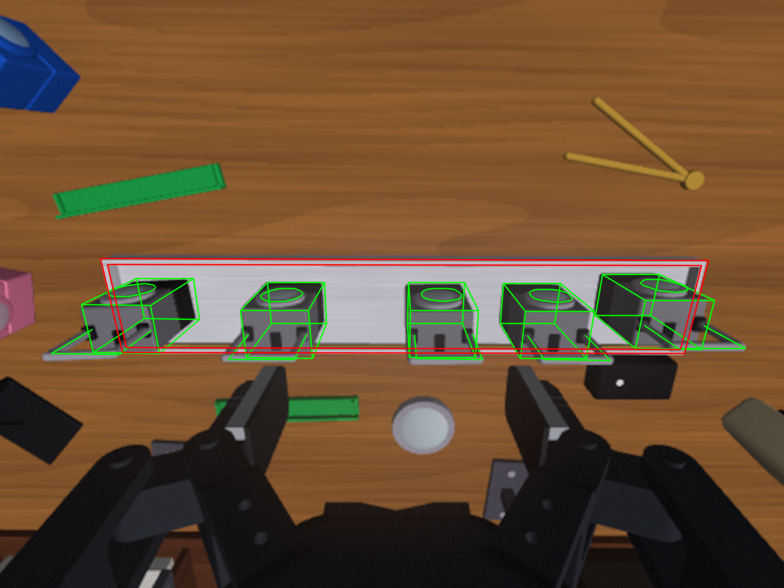

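View pics/s25.png

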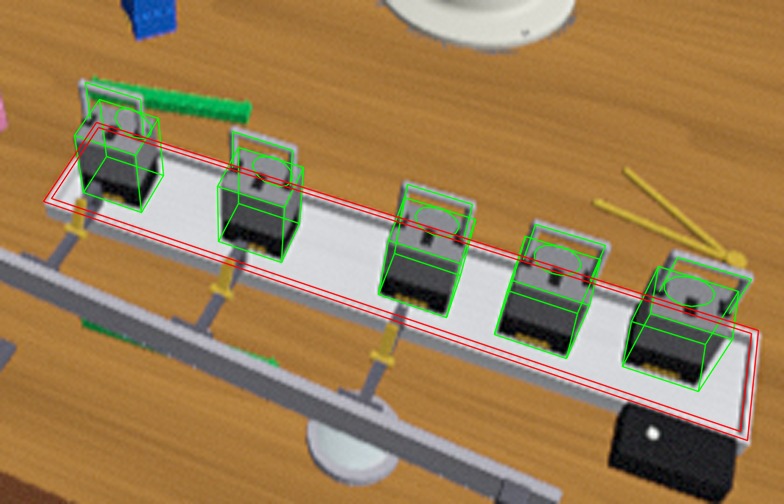

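View pics/t25.png

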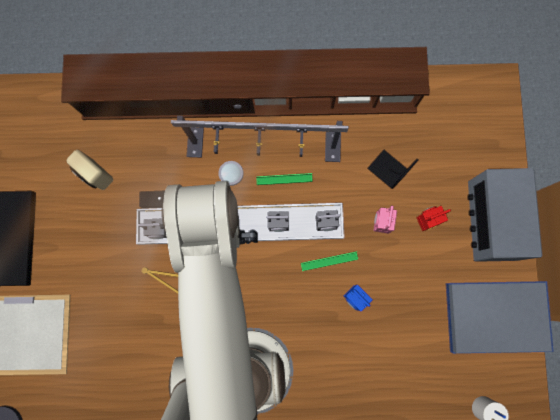

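```bash
python3 - <<'E'
from h import *
p=pickle.load(open('w25.pkl','rb'))
L=lambda x,y,w=.66:(up(w),np.array([x,y,.006]),lampseg(),(0,255,0))
S=[L(.438,.286),L(.45,-.24,0.66)]
overlay(p,S,(20,185,140,90),5,'a.png');overlay(p,S,(410,185,140,90),5,'b.png')
cv2.imwrite('pics/ends.png',cv2.resize(np.vstack([cv2.imread('pics/a.png'),cv2.imread('pics/b.png')]),(466,600)))
E
```

```text
(no output)
```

View pics/ends.png

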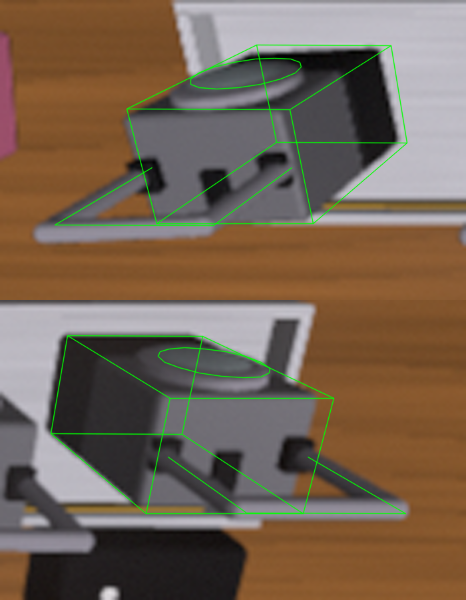

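```bash
python3 - <<'E'
from h import *
st(); print(bot.job_done())
E
```

```text
37.0 [0.3668 0.022  0.328 ] [-1.7997e+02 -3.0000e-02 -1.7938e+02] F [ 0.5  0.3 -0.3] op 0.0798 q [  3.4 -16.8  -1.  105.9  -0.    2.8]
the job is handed in; nothing more can be done
None
```

The job is handed in at 37 s. All five lamps stand upright in the lane with their lenses to the front.

I did it in the order asked:
- **Fallen lamp:** only one was there at this start. I lifted it by its bail bar, let it swing upright, turned it and set it down at about y 0.285.
- **Lamp S2:** it was turned about 103° from square. I turned it square to the lane at y 0.067.
- **Hanging lamps:** hooks 1 and 3 had lamps and hook 2 was empty. I pressed each keeper back with the lamp's own bail, 12 to 14 mm, and lifted each lamp over the nose. H3 went to y 0.175 and H1 to y −0.092.

**Last checks:** Lamp outlines drawn over the final wrist and scene pictures matched all five lamps, and all three hooks were empty. The bystanders looked unmoved. The arm was clear at z 0.33, with no contact force.

**Forces:** The wrist force peaked at 41 N, when the fallen lamp touched down about 4 mm higher than I expected. That is well under the 120 N wrist limit, but 1 N over the 40 N limit for the arm or gripper body. The load passed through a lamp pinched in the fingers, so I don't think that limit applies.

**Small deviations:**
- The righted lamp stands about 10 mm nearer the front rail than the lane's centre, still between the rails.
- S1, which I did not touch, looks 2 to 3° off square, within what I can read from the picture.

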